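# Walk the drinks case back to the gallery rail and finish the tin stack

### The arm

A 7-joint arm with a two-finger parallel gripper is mounted at the origin on the work surface. World frame = base frame: x ahead of the robot, y to its left, z up, the work surface at z = 0. Lengths are in m, angles in rad, forces in N, time in s.
With the tool pointing down it reaches from about 0.4 to 0.85 m from the base axis. Payload 10.4 kg.
Tool frame: the origin (TCP) lies at the very end of the fingers, on their centre line; the grasp point (between the pads) lies 19 mm behind it (manip.tcp_to_grasp is the z of the grasp point in the tool frame, in m); z points along the fingers, x is the direction in which the jaws open and shut, and the axes are right-handed (so a half turn about z gives the same grasp; the last joint's range is limited). The gripper opens to 85 mm and grips with 20 to 120 N. Pads are 22 mm wide; open, the fingers measure 114 mm over their backs; the gripper's body (76 mm by 85 mm) begins 54 mm behind the grasp point. The pads swing forward as they close: fully open they stand 13 mm farther back than shut.
Start: joints at [-1.298, 0.332, -0.065, 1.46, 0.022, 1.35, -0.088], TCP at [0.182, 0.598, 0.231] pointing down, gripper open.
Joint ranges: [-2.6, 2.6], [-0.5, 2.12], [-1.47, 1.34], [0.16, 2.42], [-1.27, 4.41], [0.06, 2.06], [-2.6, 2.6]. Speed limits (rad/s): [2.22, 2.22, 2.79, 2.79, 3.14, 3.14, 3.14].

### API

Orientations are given as a unit quaternion [x, y, z, w].
In Python, from workcell import manip gives the robot as it stands.
- The arm moves only by the tool servo_tool, never from a script. Its argument "moves" is a list of rows, each an object with "travel": the shift along the tool's x, y, z in mm, a list of three; "dr": the turn, a rotation vector about the tool's x, y, z in degrees, a list of three. A call has 1 to 12 rows; each row shifts and turns the commanded pose from where the row before left it, along the tool's axes as they then stand; what a row does not reach is not made up. A row lasts 1/8 s, in which the tool goes at most 62.5 mm and 10.7 degrees, less where a joint would pass 70% of its speed; a pose out of reach is approached as far as the arm can. A call is refused whole if a number of a shift passes 62.5 or a number of a turn 10.7, either way. A call with a gripper value outside its range is refused whole. "claw" is the closure, from 0 (fully open) to 1 (shut), set as the call begins (left out, the last holds). The fingers move at their own pace and stop on an object; "squeeze" is the grip in N (left out, the last holds). Time passes only in rows, so rows that do not move let the fingers close. It gives the time, the measured TCP pose, the force and the opening at its end, in the units of the state.
- manip.get_obs(): the state, without advancing time (a new reading comes with each control period).
- manip.camera(name): name is "scene" or "top" or "wrist"; returns the picture (420x560x3 uint8, blue, green, red); there is no depth.
- manip.calibration(name): a dict with "intrinsics" (3x3 intrinsics, pixels), "distortion" ([k1, k2, p1, p2, k3] as OpenCV has them; the pictures are not rectified), "view" (4x4, takes a point from world to camera coordinates). Camera axes: x right, y down, z forward; pixel columns grow to the right and rows downward; lengths in m; the calibration is good to about 2 mm. A picture is of the moment at which its call begins: read the wrist's pose just before it. calibration takes no time and is no camera call; for the wrist camera it gives the pose at the moment of the call.
- manip.hand_in(): hands the job in, once; it reports no verdict.
The state is a dict: "clock": time; "joint_pos": joint angles; "joint_velocities": joint speeds; "tau": joint torques, N m; "position": TCP position; "ee_rot": TCP orientation; "ft_force": force on the tool from outside, world axes, zero at the start; "torque": the same for the moment, N m; "grip_width": opening from 0.0 (shut) to 1.0 (fully open).
Only numpy, scipy, OpenCV 4.12 (cv2) and the standard library are available. Lean on these libraries where they do the work, as an engineer would, in place of code of your own. Each camera call takes 0.05 s, during which the arm holds its last target. There are 200 camera calls.

### The job

Clear the front of the trolley: the full case of cans is too wide to grip and too heavy to shove in one go, so walk it to the far gallery rail by pushing its two near corners in turn, the left-hand one first (left as the robot faces the trolley), swinging each a good three centimetres ahead of the other, until the case stands square up against the rail with the coral tin still riding in the middle of its lid. Then stack the yellow tin squarely on the coral tin, edges lined up, and let go. Leave the shaker, tumblers and bowl where they stand.

Things in the scene. Friction and masses are not known exactly. Their poses are not given: they have to be found in the camera images.
- trolley: White steel drinks trolley, parked by hand, so its position and yaw vary. Origin: the middle of the top shelf's upper face (z = 0), x axis across the shelf away from the robot, y to the left. Top shelf 480 mm (x) by 900 mm (y). The far gallery rail is a white tube 12 mm thick along y, its top 51 mm above the shelf; the side of it that faces the robot lies at x = +205 mm in this frame. Like tubes run along the two short sides at y = +-436 mm; the near side is open.
- case: Closed carton of six cans, teal with a white band, 134 mm (its x, near to far) by 200 mm (its y) by 118 mm high, about 2.2 kg, loose on the shelf, with the coral tin on its lid. Sliding it takes about 10 to 20 N, a push on one corner roughly two thirds of that, and it then swings about a spot near its other side, which stays put or creeps a few mm. Origin: the centre of its underside; x points away from the robot at yaw 0.
- case_left_corner (a point): The near left upright edge of the case (left as the robot faces the trolley), half-way up: at x = -67, y = +100, z = +59 mm in the case's frame. Its x axis is level and points outwards, half-way between the near face and the left face (135 deg from the case's x axis).
- case_right_corner (a point): The near right upright edge of the case, half-way up: at x = -67, y = -100, z = +59 mm in the case's frame. Its x axis is level and points outwards, half-way between the near face and the right face (-135 deg from the case's x axis).
- coral_tin_center (a point): Centre of the coral-red closed tin that rides loose on the middle of the case's lid: 62 mm (x) by 110 mm (y) by 52 mm high, 200 g. Its flat lid is 26 mm above this point (170 mm above the shelf).
- yellow_tin_center (a point): Centre of the yellow closed tin, same make and size: 62 mm (x) by 110 mm (y) by 52 mm high, 200 g, standing on the shelf to the left or right of the case.
- shaker: Stainless cocktail shaker, 87 mm across, 218 mm high, bystander. Origin: centre of its underside.
- tumbler1: Clear acrylic tumbler, 76 mm across, 110 mm high, bystander. Origin: centre of its underside.
- tumbler2: Clear acrylic tumbler, 76 mm across, 110 mm high, bystander. Origin: centre of its underside.
- bowl: Teal melamine bowl, 144 mm across, 58 mm high, bystander. Origin: centre of its underside.

How it is judged:
By the outcome, as a careful person would: the job done as asked, in the order asked, and still so for the second after the job is handed in, with the robot touching nothing.
It also fails if it takes over 67 s, if anything falls off the work surface, if the arm or the gripper's body presses on something with over 40 N, if the wrist force passes 120 N, or if a joint passes its speed limit or range.

## Working session

There is one attempt and no reset: what is moved stays moved. The work goes in short steps, Python scripts to look and compute and a tool call to move; the robot and the scene stay as the last step left them, time stands still between calls to the robot, and variables do not carry over. Pictures are saved under pics/ and viewed, on a budget of 10 in all, crops included, one or two more only if the job needs it, and the job is handed in when it is done.

Besides the shell and the picture viewer there is one more tool, called after ">>>" in YAML: its name, and indented under it one key for each argument. servo_tool: Moves the arm, as the interface text tells. Its arguments: {"type":"object","properties":{"moves":{"type":"array","items":{"type":"object","properties":{"travel":{"type":"array","items":{"type":"number"}},"dr":{"type":"array","items":{"type":"number"}}}}},"claw":{"type":"number"},"squeeze":{"type":"number"}},"required":["moves"]}

```bash
mkdir -p pics; ls; python3 - <<'E'
from workcell import manip
import cv2,numpy as np
o=manip.get_obs();print(o)
a=manip.camera("scene");b=manip.camera("top")
cv2.imwrite("pics/s0.png",a);cv2.imwrite("pics/t0.png",b)
for n in("scene","top","wrist"):
    print(n,manip.calibration(n))
print(manip.tcp_to_grasp)
E
```

```text
pics
{'clock': 0.0, 'joint_pos': array([-1.29756922,  0.33284726, -0.06468975,  1.46097281,  0.02156974,
        1.34993474, -0.08848352]), 'joint_velocities': array([-5.86401338e-05,  7.23418326e-04,  4.92370424e-04, -5.30360779e-04,
       -8.52619498e-06,  1.48342817e-03,  4.52105503e-04]), 'tau': array([ 5.87545383e-04, -6.25447011e+01,  4.94047254e-02, -3.91596544e+01,
        1.62372482e-02,  1.01267840e-02, -4.39691291e-05]), 'position': array([0.18209305, 0.59746526, 0.23051625]), 'ee_rot': array([ 8.03588695e-01,  5.95184569e-01, -5.76097679e-04,  4.54906720e-04]), 'ft_force': array([ 0.54139797, -0.30677815,  0.22631163]), 'torque': array([ 0.02171234,  0.00624646, -0.02168458]), 'grip_width': 1.0020790077623878}
scene {'intrinsics': array([[525.41360701,   0.        , 279.06685748],
       [  0.        , 525.41360701, 214.41406278],
       [  0.        ,   0.        ,   1.        ]]), 'distortion': array([-0.0197195,  0.       ,  0.       ,  0.       ,  0.       ]), 'view': array([[ 0.50385197,  0.8636338 ,  0.01642713, -0.24855168],
       [ 0.67004055, -0.37876448, -0.63
[... 487 characters left out ...]
.98847133, -0.02161511, -0.14985733,  0.57838464],
       [ 0.15028997, -0.02000519, -0.98843954,  1.24294668],
       [ 0.        ,  0.        ,  0.        ,  1.        ]])}
wrist {'intrinsics': array([[348.14402626,   0.        , 281.9276204 ],
       [  0.        , 348.14402626, 204.95812273],
       [  0.        ,   0.        ,   1.        ]]), 'distortion': array([-0.07869687,  0.        ,  0.        ,  0.        ,  0.        ]), 'view': array([[ 0.29067184,  0.95682021, -0.00222787, -0.62390625],
       [ 0.92212603, -0.27950926,  0.26750358, -0.03490978],
       [ 0.25533012, -0.07981014, -0.96355429,  0.38016266],
       [ 0.        ,  0.        ,  0.        ,  1.        ]])}
-0.0187
```

View pics/s0.png

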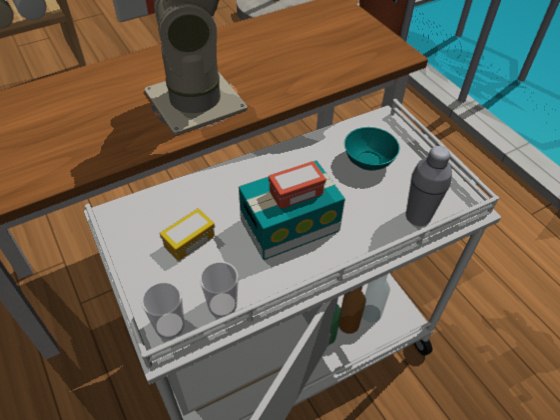

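View pics/t0.png

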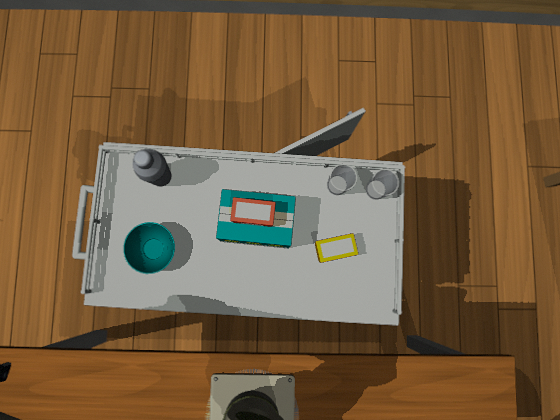

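The top view shows the case lid at about (217–295, 190–246), with the coral tin on it. The yellow tin is at (337,247), the bowl at (149,247), the shaker at (150,165) and the tumblers at (342,180) and (382,184). I'll zoom in to pick exact pixels.

```bash
python3 - <<'E'
import cv2
t=cv2.imread("pics/t0.png")
a=cv2.resize(t[150:270,200:400],None,fx=4,fy=4,interpolation=cv2.INTER_CUBIC)
cv2.imwrite("pics/t0z.png",a)
s=cv2.imread("pics/s0.png")
b=cv2.resize(s[150:290,150:350],None,fx=4,fy=4,interpolation=cv2.INTER_CUBIC)
cv2.imwrite("pics/s0z.png",b)
E
```

```text
(no output)
```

View pics/t0z.png

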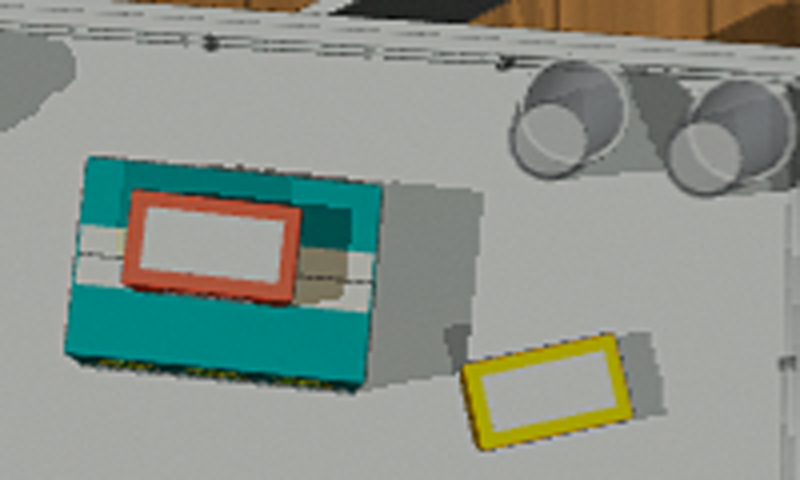

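View pics/s0z.png

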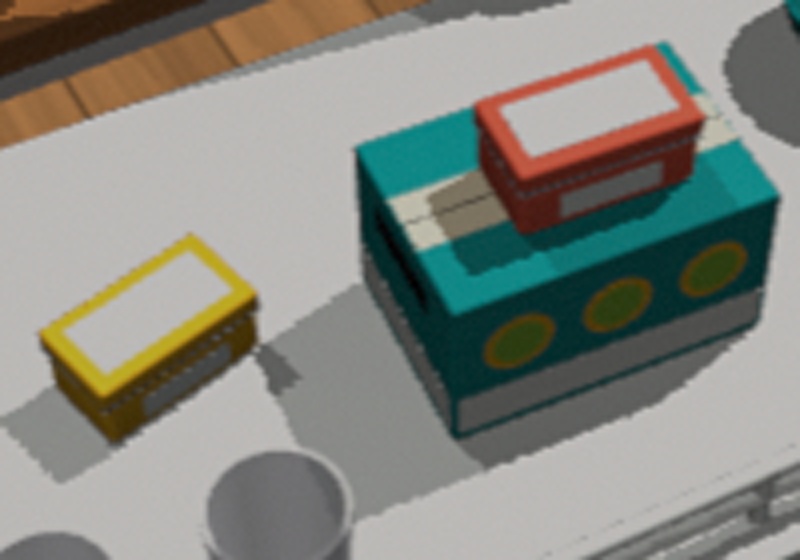

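```bash
cat > h.py <<'E'
import cv2,numpy as np
from scipy.optimize import least_squares
from scipy.spatial.transform import Rotation as R
from workcell import manip
def proj(P,c):
    V=c["view"];return cv2.projectPoints(np.array(P,float),cv2.Rodrigues(V[:3,:3])[0],V[:3,3],c["intrinsics"],c["distortion"])[0][:,0]
def ray(px,z,c):
    u=cv2.undistortPoints(np.array(px,float).reshape(-1,1,2),c["intrinsics"],c["distortion"])[:,0]
    V=c["view"];Rm=V[:3,:3];o=-Rm.T@V[:3,3];d=np.c_[u,np.ones(len(u))]@Rm
    return o+d*((z-o[2])/d[:,2])[:,None]
def loc(p,L):
    a=p[2];L=np.array(L,float);c,s=np.cos(a),np.sin(a)
    return np.c_[p[0]+c*L[:,0]-s*L[:,1],p[1]+s*L[:,0]+c*L[:,1],L[:,2]]
def fit(obs,p0):  # obs: list of (cal, local pts, px)
    f=lambda p:np.concatenate([(proj(loc(p,L),c)-np.array(px)).ravel() for c,L,px in obs])
    r=least_squares(f,p0,loss="soft_l1");return r.x,np.round(r.fun.reshape(-1,2),1)
def box(hx,hy,z):return [[hx,hy,z],[hx,-hy,z],[-hx,-hy,z],[-hx,hy,z]] # farL farR nearR nearL
E
python3 - <<'E'
from h import *
T=manip.calibration("top");S=manip.calibration("scene")
tz=lambda a:np.array(a)/4+[200,150]-.375
sz=lambda a:np.array(a)/4+[150,150]-.375
for nm,o,p0 in [
 ("case",[(T,box(.067,.1,.118),tz([(88,156),(382,184),(364,382),(68,350)])),
  (S,box(.067,.1,.118)[:3]+[[.067,-.1,0],[.067,.1,0]],sz([(778,197),(458,315),(357,147),(455,437),(757,327)]))],[.5,0,0]),
 ("coral",[(T,box(.031,.055,.17)[:2],tz([(134,191),(301,208)])),(S,box(.031,.055,.17),sz([(704,118),(523,180),(478,102),(660,45)]))],[.5,0,0]),
 ("yellow",[(T,box(.031,.055,.052),tz([(462,366),(612,334),(631,415),(485,448)])),(S,box(.031,.055,.052),sz([(257,298),(105,395),(40,335),(192,234)]))],[.5,-.2,0])]:
    x,r=fit(o,p0);print(nm,x,np.degrees(x[2]));print(r.tolist())
    for c,L,px in o:
        pass
# trolley
print(ray([(85,304),(398,325)],0,T)); print(ray([(103,145),(404,163)],.051,T))
t=cv2.imread("pics/t0.png",0)
for u in (190,220,250,280,310): print(u,t[140:175,u].tolist())
E
```

```text
case [ 0.54259998 -0.00130976 -0.07617757] -4.36465338438517
[[-0.4, -1.2], [0.4, -1.0], [0.4, -0.6], [-1.1, 0.1], [1.2, -1.5], [-1.9, -0.4], [-1.9, -1.4], [-0.8, 1.5], [0.8, -0.8]]
coral [ 0.55366335  0.006836   -0.10715117] -6.1393097081886046
[[-0.5, -3.3], [0.4, -2.1], [1.7, -0.2], [-0.5, -0.4], [-1.2, -0.8], [-0.5, -0.9]]
yellow [ 0.47031054 -0.2265271   0.24277562] 13.910018264302336
[[-0.3, -1.4], [0.2, -2.0], [0.8, -0.7], [-0.9, -0.1], [0.7, -2.6], [-0.6, 0.4], [-1.4, -1.1], [-0.3, -1.8]]
[[ 0.2950776   0.47967988  0.        ]
 [ 0.25249185 -0.41103481  0.        ]]
[[ 0.74636395  0.44371255  0.051     ]
 [ 0.71388736 -0.42311703  0.051     ]]
190 [101, 101, 101, 99, 98, 99, 100, 78, 159, 170, 133, 161, 167, 169, 154, 130, 98, 123, 127, 128, 125, 125, 127, 126, 127, 128, 125, 128, 128, 126, 126, 127, 127, 128, 127]
220 [100, 100, 99, 99, 101, 101, 101, 99, 99, 97, 166, 169, 130, 161, 167, 166, 152, 169, 156, 125, 165, 167, 167, 167, 166, 165, 166, 169, 167, 167, 167, 166, 166, 166, 166]
250 [90, 91, 90, 90, 90, 89, 91, 90, 90, 90, 90, 90, 167, 171, 125, 165, 167, 169, 155, 132, 155, 130, 164, 168, 167, 164, 168, 167, 165, 166, 168, 167, 167, 168, 166]
280 [88, 89, 89, 90, 90, 87, 87, 88, 86, 114, 168, 168, 170, 152, 166, 168, 167, 168, 166, 170, 155, 126, 157, 123, 166, 167, 166, 166, 165, 167, 167, 167, 166, 167, 167]
310 [51, 56, 56, 61, 42, 38, 38, 40, 39, 38, 41, 39, 38, 39, 36, 42, 170, 170, 169, 168, 167, 167, 160, 97, 157, 124, 167, 168, 166, 167, 167, 166, 165, 166, 167]
```

```bash
cat > q.py <<'E'
from h import *
T=manip.calibration("top");S=manip.calibration("scene")
tz=lambda a:np.array(a)/4+[200,150]-.375
sz=lambda a:np.array(a)/4+[150,150]-.375
obs=[("case",[(T,box(.067,.1,.118),tz([(88,156),(382,184),(364,382),(68,350)])),
  (S,box(.067,.1,.118)[:3]+[[.067,-.1,0],[.067,.1,0]],sz([(778,197),(458,315),(357,147),(455,437),(757,327)]))],[.5,0,0]),
 ("coral",[(T,box(.031,.055,.17)[:2],tz([(134,191),(301,208)])),(S,box(.031,.055,.17),sz([(704,118),(523,180),(478,102),(660,45)]))],[.5,0,0]),
 ("yellow",[(T,box(.031,.055,.052),tz([(462,366),(612,334),(631,415),(485,448)])),(S,box(.031,.055,.052),sz([(257,298),(105,395),(40,335),(192,234)]))],[.5,-.2,0])]
for nm,o,p0 in obs:
    f=lambda p:np.concatenate([(proj(loc(p,L)+[0,0,p[3]],c)-np.array(px)).ravel() for c,L,px in o])
    r=least_squares(f,p0+[0],loss="soft_l1");print(nm,r.x.round(4),np.degrees(r.x[2]),np.abs(r.fun).max());print(np.round(r.fun.reshape(-1,2),1).tolist())
print("cam",[(-c["view"][:3,:3].T@c["view"][:3,3]).round(3).tolist() for c in (T,S)])
E
python3 q.py; python3 - <<'E'
from h import *
T=manip.calibration("top")
for z in(0,-.05,-.03): 
  a=ray([(85,304),(398,325)],z,T);print(z,a,np.degrees(np.arctan2(a[0]-a[1],1)[0]))
tp=[.514-.0015,.034,np.radians(-2.5)]
for x,z in [(.24,0),(.217,.045),(.211,.051),(.205,.045),(.205,0)]:
  print(x,z,proj(loc(tp,[[x,y,z] for y in(.1,0,-.1)]),T).round(1).tolist())
t=cv2.imread("pics/t0.png");cv2.imwrite("pics/rail.png",cv2.resize(t[140:180,195:325],None,fx=6,fy=6,interpolation=cv2.INTER_CUBIC))
E
```

```text
case [ 5.413e-01 -3.000e-04 -7.630e-02 -5.200e-03] -4.368909195154739 2.2692101285609283
[[-0.7, -0.4], [-0.1, -0.2], [-0.1, -0.0], [-1.3, 0.7], [1.0, -0.5], [-1.8, 0.5], [-1.7, -0.3], [-0.6, 2.3], [0.6, 0.0]]
coral [ 0.549   0.0094 -0.1054 -0.0074] -6.041302373899036 1.3713763619251722
[[-1.4, -1.0], [-0.7, 0.1], [1.1, 0.4], [-0.6, 0.2], [-1.3, -0.2], [-0.9, -0.2]]
yellow [ 0.4682 -0.2265  0.2327 -0.0079] 13.331696738344105 1.7365261710655204
[[-0.6, -0.6], [-0.2, -0.8], [0.2, 0.4], [-1.4, 0.6], [0.6, -0.9], [-0.8, 1.7], [-1.2, 0.2], [-0.1, -0.2]]
cam [[0.386, -0.029, 1.317], [1.195, -0.428, 0.975]]
0 [[ 0.2950776   0.47967988  0.        ]
 [ 0.25249185 -0.41103481  0.        ]] 2.438510187563252
-0.05 [[ 0.29162038  0.4989771  -0.05      ]
 [ 0.24741758 -0.42555954 -0.05      ]] 2.5309863342078
-0.03 [[ 0.29300327  0.49125821 -0.03      ]
 [ 0.24944729 -0.41974965 -0.03      ]] 2.4939974319292832
0.24 0 [[216.6, 148.8], [250.0, 151.0], [283.5, 153.2]]
0.217 0.045 [[214.3, 152.2], [249.0, 154.5], [283.6, 156.8]]
0.211 0.051 [[213.9, 153.7], [248.7, 156.0], [283.6, 158.3]]
0.205 0.045 [[213.9, 156.3], [248.7, 158.5], [283.4, 160.8]]
0.205 0 [[215.6, 160.2], [249.2, 162.4], [282.8, 164.6]]
```

View pics/rail.png

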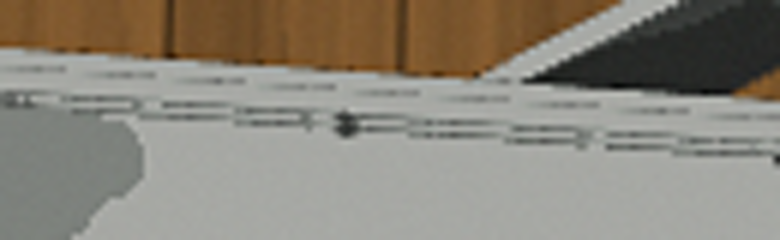

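The fits give:
- **Case:** about (0.542, 0.000), yaw -4.4°.
- **Trolley:** yaw about -2.5°, with the rail's near face at x ≈ 0.716 near y = 0.
- **Travel:** about 106 mm to go.

My plan is to lead by 38 mm with the left corner, then the right, then the left, and then square up with the right. First I turn the tool to the trolley's yaw with the gripper shut.

>>> servo_tool:
  moves:
    - {"dr": [0, 0, 9.44]}
    - {"dr": [0, 0, 9.44]}
    - {"dr": [0, 0, 9.44]}
    - {"dr": [0, 0, 9.44]}
    - {"dr": [0, 0, 9.44]}
    - {"dr": [0, 0, 9.44]}
    - {"dr": [0, 0, 9.44]}
    - {"dr": [0, 0, 9.44]}
  claw: 1
  squeeze: 60

```text
$.moves[0]: bad value
```

```bash
cat >> h.py <<'E'
def st():
    o=manip.get_obs();r=R.from_quat(o["ee_rot"]);m=r.as_matrix()
    print("t %.2f"%o["clock"],"p",(o["position"]*1000).round(1),"xaz %.2f"%np.degrees(np.arctan2(m[1,0],m[0,0])),"z",m[:,2].round(3),"F",o["ft_force"].round(1),"w %.2f"%o["grip_width"],"q",o["joint_pos"].round(2))
    return o,m
def to(tgt): # tool-frame mm to reach world target
    o,m=st();print("tool mm",(m.T@(np.array(tgt)-o["position"])*1000).round(1))
E
python3 -c "
from h import *
to([.442,.098,.231]);to([.442,.098,.065])
print(ray([(149,247),(150,180),(336,187),(377,190)],0,manip.calibration('top')).round(3))"
```

```text
t 0.10 p [182.1 597.5 230.6] xaz 73.05 z [-0.    -0.001 -1.   ] F [-0.1 -0.6  0.2] w 1.00 q [-1.3   0.33 -0.06  1.46  0.02  1.35 -0.09]
tool mm [-4.021e+02  3.942e+02  2.000e-01]
t 0.10 p [182.1 597.5 230.6] xaz 73.05 z [-0.    -0.001 -1.   ] F [-0.1 -0.6  0.2] w 1.00 q [-1.3   0.33 -0.06  1.46  0.02  1.35 -0.09]
tool mm [-401.9  394.2  166.2]
[[ 0.461  0.307  0.   ]
 [ 0.657  0.316  0.   ]
 [ 0.649 -0.233  0.   ]
 [ 0.643 -0.356  0.   ]]
```

>>> servo_tool:
  moves:
    - {"travel": [0, 0, 0], "dr": [0, 0, 9.44]}
    - {"travel": [0, 0, 0], "dr": [0, 0, 9.44]}
    - {"travel": [0, 0, 0], "dr": [0, 0, 9.44]}
    - {"travel": [0, 0, 0], "dr": [0, 0, 9.44]}
    - {"travel": [0, 0, 0], "dr": [0, 0, 9.44]}
    - {"travel": [0, 0, 0], "dr": [0, 0, 9.44]}
    - {"travel": [0, 0, 0], "dr": [0, 0, 9.44]}
    - {"travel": [0, 0, 0], "dr": [0, 0, 9.44]}
  claw: 1
  squeeze: 60

```text
clock: 1.1
position: [0.1821, 0.5977, 0.2309]
ee_rot: [1.0, -0.024, -0.0, 0.0]
ft_force: [0.6, -0.2, -0.2]
grip_width: 0.001
```

```bash
python3 -c "
from h import *
to([.442,.098,.231])"
```

```text
t 1.10 p [182.1 597.7 230.9] xaz -2.78 z [-0.    -0.001 -1.   ] F [ 0.6 -0.2 -0.2] w 0.00 q [-1.44  0.33  0.11  1.47 -0.04  1.35 -1.37]
tool mm [2.838e+02 4.865e+02 2.000e-01]
```

>>> servo_tool:
  moves:
    - {"travel": [23.6, 40.5, 0], "dr": [0, 0, 0]}
    - {"travel": [23.6, 40.5, 0], "dr": [0, 0, 0]}
    - {"travel": [23.6, 40.5, 0], "dr": [0, 0, 0]}
    - {"travel": [23.6, 40.5, 0], "dr": [0, 0, 0]}
    - {"travel": [23.6, 40.5, 0], "dr": [0, 0, 0]}
    - {"travel": [23.6, 40.5, 0], "dr": [0, 0, 0]}
    - {"travel": [23.6, 40.5, 0], "dr": [0, 0, 0]}
    - {"travel": [23.6, 40.5, 0], "dr": [0, 0, 0]}
    - {"travel": [23.6, 40.5, 0], "dr": [0, 0, 0]}
    - {"travel": [23.6, 40.5, 0], "dr": [0, 0, 0]}
    - {"travel": [23.6, 40.5, 0], "dr": [0, 0, 0]}
    - {"travel": [23.6, 40.5, 0], "dr": [0, 0, 0]}

```text
clock: 2.6
position: [0.4445, 0.0986, 0.2312]
ee_rot: [1.0, -0.021, -0.0, -0.0]
ft_force: [1.8, 0.3, -0.2]
grip_width: 0.001
```

>>> servo_tool:
  moves:
    - {"travel": [0, 0, 40], "dr": [0, 0, 0]}
    - {"travel": [0, 0, 40], "dr": [0, 0, 0]}
    - {"travel": [0, 0, 40], "dr": [0, 0, 0]}
    - {"travel": [0, 0, 40], "dr": [0, 0, 0]}
    - {"travel": [0, 0, 0], "dr": [0, 5, 0]}
    - {"travel": [0, 0, 0], "dr": [0, 5, 0]}

```text
clock: 3.35
position: [0.4439, 0.0996, 0.0704]
ee_rot: [0.996, -0.022, 0.088, 0.003]
ft_force: [0.0, -1.0, 0.3]
grip_width: -0.002
```

```bash
python3 -c "
from h import *
to([.482,.096,.063])
cv2.imwrite('pics/a1.png',np.hstack([manip.camera('top')[130:330,180:400],manip.camera('scene')[100:300,140:380]]))"
python3 -c "
import cv2;a=cv2.imread('pics/a1.png');cv2.imwrite('pics/a1.png',cv2.resize(a,(800,348)))"
```

```text
t 3.35 p [443.9  99.6  70.4] xaz -2.48 z [ 0.175 -0.009 -0.985] F [ 0.  -1.   0.3] w -0.00 q [-0.98 -0.02  0.6   2.24  0.12  0.76 -0.49]
tool mm [36.4  1.9 13.9]
```

View pics/a1.png

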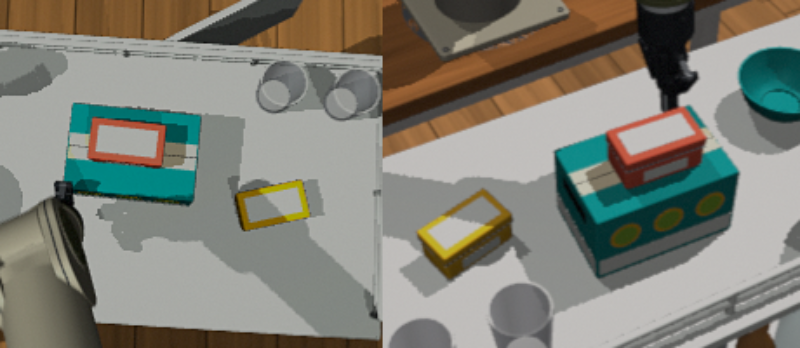

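In the top view (left half) the closed finger sits just behind the near-left corner, at about (65,190) in the composite. The scene half shows the coral tin still central on the lid. Next I shift right and forward until the finger touches.

>>> servo_tool:
  moves:
    - {"travel": [-1.2, 5, 6.9], "dr": [0, 0, 0]}
    - {"travel": [9.85, 0, 1.74], "dr": [0, 0, 0]}
    - {"travel": [4.92, 0, 0.87], "dr": [0, 0, 0]}
    - {"travel": [2.95, 0, 0.52], "dr": [0, 0, 0]}
    - {"travel": [2.95, 0, 0.52], "dr": [0, 0, 0]}

```text
clock: 4.08
position: [0.4643, 0.0953, 0.064]
ee_rot: [0.996, -0.021, 0.086, 0.002]
ft_force: [-12.6, 7.2, 9.1]
grip_width: -0.003
```

>>> servo_tool:
  moves:
    - {"travel": [2.95, 0, 0.52], "dr": [0, 0, 0]}
    - {"travel": [2.95, 0, 0.52], "dr": [0, 0, 0]}

```text
clock: 4.32
position: [0.4703, 0.0956, 0.0641]
ee_rot: [0.996, -0.021, 0.086, 0.001]
ft_force: [-13.1, 7.3, 8.5]
grip_width: -0.002
```

>>> servo_tool:
  moves:
    - {"travel": [2.95, 0, 0.52], "dr": [0, 0, 0]}
    - {"travel": [2.95, 0, 0.52], "dr": [0, 0, 0]}

```text
clock: 4.58
position: [0.4764, 0.0955, 0.0641]
ee_rot: [0.996, -0.02, 0.086, 0.001]
ft_force: [-11.9, 8.1, 8.0]
grip_width: 0.0
```

```bash
cat >> h.py <<'E'
def mask(im,kind):
    h=cv2.cvtColor(cv2.GaussianBlur(im,(3,3),0),cv2.COLOR_BGR2HSV)
    lo,hi={"case":((82,110,25),(97,255,255)),"coral":((0,140,60),(9,255,255)),"yellow":((22,150,60),(33,255,255))}[kind]
    return cv2.inRange(h,lo,hi)
G={"case":(.067,.1,0,.118),"coral":(.031,.055,.118,.17),"yellow":(.031,.055,0,.052)}
K=4
def fitm(ims,kind,p0,z0=None):
    hx,hy,za,zb=G[kind]
    if z0 is not None: za,zb=z0,z0+.052
    L=box(hx,hy,za)+box(hx,hy,zb);obs=[]
    for c,im in ims:
        m=mask(im,kind);g=np.zeros_like(m);e=cv2.convexHull(proj(loc(p0,L),c).astype(np.float32))
        cv2.fillConvexPoly(g,np.int32(e.round()),255);g=cv2.dilate(g,np.ones((31,31)))
        m=cv2.morphologyEx(m&g,cv2.MORPH_OPEN,np.ones((2,2)))
        n,lab,s,_=cv2.connectedComponentsWithStats(m)
        m=np.isin(lab,[i for i in range(1,n) if s[i,4]>60]).astype(np.uint8)
        pts=cv2.findNonZero(m)
        if pts is None: continue
        H=cv2.convexHull(pts)
        t=np.zeros((420*K//2,560*K//2),np.uint8);cv2.fillConvexPoly(t,np.int32(H*(K//2)+K//4),1)
        obs.append((c,t))
    def cost(p):
        s=0
        for c,t in obs:
            g=np.zeros_like(t);e=cv2.convexHull(proj(loc(p,L),c).astype(np.float32))
            cv2.fillConvexPoly(g,np.int32(np.round((e+.25)*(K//2)*16)),1,cv2.LINE_8,4)
            s+=(g^t).sum()/t.sum()
        return s
    from scipy.optimize import minimize
    p=np.array(p0,float)
    for d in (.02,.006):
        S=np.vstack([p,p+np.diag([d,d,d*5])])
        p=minimize(cost,p,method="Nelder-Mead",options=dict(initial_simplex=S,xatol=1e-4,fatol=1e-5)).x
    return p,cost(p)/max(1,len(obs))
def rep(cams,p0,kinds=("case","coral"),ims=None,rail=(.7165,-.0437)):
    ims=ims or [(manip.calibration(n),manip.camera(n)) for n in cams]
    for k in kinds:
        p,e=fitm(ims,k,p0);print(k,"xy %.1f %.1f yaw %.2f err %.3f"%(p[0]*1e3,p[1]*1e3,np.degrees(p[2]),e))
        if k=="case":
            c=p;q=loc(p,box(.067,.1,0));ty=np.radians(-2.5)
            print("  far L/R, near R/L:",(q[:,:2]*1000).round(0).tolist(),"gap to rail farL %.0f farR %.0f"%tuple((.7165-np.tan(ty)*q[i,1]-q[i,0])*1e3 for i in(0,1)),"lead L %.1f"%(200*np.sin(-(p[2]-ty))))
        else:
            d=p[:2]-c[:2];a=c[2];print("  in case frame mm",round(1e3*(np.cos(a)*d[0]+np.sin(a)*d[1]),1),round(1e3*(-np.sin(a)*d[0]+np.cos(a)*d[1]),1),"dyaw %.1f"%np.degrees(p[2]-a))
    return c if "case" in kinds else p
E
python3 - <<'E'
from h import *
T=manip.calibration("top");S=manip.calibration("scene")
t=cv2.imread("pics/t0.png");s=cv2.imread("pics/s0.png")
for i in ([(T,t),(S,s)],[(S,s)],[(T,t)]): rep(0,[.5426,-.001,-.076],ims=i)
print(fitm([(T,t),(S,s)],"yellow",[.47,-.226,.24]))
print("now");st();rep(["scene"],[.55,0,-.11])
E
```

```text
case xy 539.1 -4.3 yaw -4.67 err 0.231
  far L/R, near R/L: [[614.0, 90.0], [598.0, -109.0], [464.0, -99.0], [480.0, 101.0]] gap to rail farL 106 farR 114 lead L 7.6
coral xy 547.2 3.9 yaw -0.79 err 0.248
  in case frame mm 7.3 8.8 dyaw 3.9
case xy 525.6 13.7 yaw -5.41 err 0.375
  far L/R, near R/L: [[602.0, 107.0], [583.0, -92.0], [449.0, -80.0], [468.0, 120.0]] gap to rail farL 119 farR 130 lead L 10.2
coral xy 546.7 9.1 yaw -0.43 err 0.351
  in case frame mm 21.4 -2.6 dyaw 5.0
case xy 537.8 -4.6 yaw -4.56 err 0.042
  far L/R, near R/L: [[613.0, 90.0], [597.0, -110.0], [463.0, -99.0], [479.0, 100.0]] gap to rail farL 108 farR 115 lead L 7.2
coral xy 545.5 3.2 yaw -5.46 err 0.130
  in case frame mm 7.0 8.4 dyaw -0.9
(array([ 0.46412089, -0.22859451,  0.2983403 ]), np.float64(0.4738995894397033))
now
t 4.58 p [476.4  95.5  64.1] xaz -2.35 z [ 0.171 -0.006 -0.985] F [-11.9   8.1   8. ] w 0.00 q [-0.94  0.09  0.63  2.17  0.01  0.74 -0.36]
case xy 536.5 8.8 yaw -11.99 err 0.375
  far L/R, near R/L: [[623.0, 93.0], [581.0, -103.0], [450.0, -75.0], [492.0, 121.0]] gap to rail farL 98 farR 131 lead L 33.0
coral xy 556.4 4.8 yaw -1.02 err 0.307
  in case frame mm 20.3 0.2 dyaw 11.0
```

```bash
python3 - <<'E'
from h import *
S=manip.calibration("scene");s=cv2.imread("pics/s0.png")
h=cv2.cvtColor(s,cv2.COLOR_BGR2HSV)
for n,(u,v) in dict(lid=(420,150),far=(560,300),side=(400,300),under=(550,415),coraltop=(490,120),coralside=(600,215),ysid=(120,420),ytop=(60,345)).items(): print(n,h[150+v//4,150+u//4])
L=box(.067,.1,0)+box(.067,.1,.118)
print(proj(loc([.541,0,-.076],L),S).round(0).tolist())
m=mask(s,"case");n,lab,st_,_=cv2.connectedComponentsWithStats(m);print([x.tolist() for x in st_[1:] if x[4]>60])
m=mask(s,"coral");n,lab,st_,_=cv2.connectedComponentsWithStats(m);print([x.tolist() for x in st_[1:] if x[4]>60])
E
```

```text
lid [ 90 236 135]
far [ 91 233  46]
side [ 90 255  39]
under [60  3 96]
coraltop [  5 173 184]
coralside [ 90 246  54]
ysid [ 22 217  67]
ytop [ 27 205 189]
[[340.0, 230.0], [263.0, 260.0], [239.0, 218.0], [313.0, 192.0], [345.0, 197.0], [262.0, 227.0], [237.0, 184.0], [316.0, 158.0]]
[[406, 0, 86, 88, 4587], [468, 0, 92, 166, 9919], [345, 128, 54, 42, 1746], [239, 178, 105, 77, 3105]]
[[147, 0, 8, 14, 88], [269, 162, 56, 46, 656]]
```

```bash
python3 - <<'E'
s=open("h.py").read()
s=s.replace("np.ones((31,31))","np.ones((19,19))").replace("s[i,4]>60","s[i,4]>15 and (g0[lab==i]>0).mean()>.6")
s=s.replace("g=cv2.dilate(g","g0=cv2.dilate(g,np.ones((9,9)));g=cv2.dilate(g")
s=s.replace("H=cv2.convexHull(pts)","H=cv2.convexHull(pts);DBG.append(cv2.boundingRect(pts))").replace("K=4\n","K=4;DBG=[]\n")
open("h.py","w").write(s)
E
python3 - <<'E'
import h
from h import *
T=manip.calibration("top");S=manip.calibration("scene")
t=cv2.imread("pics/t0.png");s=cv2.imread("pics/s0.png")
for i in ([(T,t),(S,s)],[(S,s)]): rep(0,[.541,-.001,-.076],ims=i)
print(h.DBG)
for k,p in(("coral",[.549,.009,-.1]),("case",[.541,0,-.076])):
  hx,hy,za,zb=G[k];P=proj(loc(p,box(hx,hy,za)+box(hx,hy,zb)),S);print(k,P.min(0),P.max(0))
print(fitm([(T,t),(S,s)],"yellow",[.468,-.226,.235]))
E
```

```text
case xy 539.8 -3.6 yaw -4.69 err 0.136
  far L/R, near R/L: [[615.0, 91.0], [598.0, -109.0], [465.0, -98.0], [481.0, 102.0]] gap to rail farL 106 farR 113 lead L 7.6
coral xy 549.4 3.6 yaw -4.95 err 0.187
  in case frame mm 8.9 8.0 dyaw -0.3
case xy 530.8 8.0 yaw -10.56 err 0.193
  far L/R, near R/L: [[615.0, 94.0], [578.0, -103.0], [447.0, -78.0], [483.0, 119.0]] gap to rail farL 106 farR 134 lead L 28.0
coral xy 551.5 11.0 yaw -5.23 err 0.213
  in case frame mm 19.8 6.7 dyaw 5.3
[(217, 190, 80, 58), (240, 162, 105, 90), (232, 199, 44, 28), (271, 163, 55, 46), (240, 162, 105, 90), (271, 163, 55, 46)]
coral [267.68121197 158.25187502] [326.91523222 208.7992096 ]
case [237.12033742 157.75355753] [345.4034842  259.67204139]
(array([ 0.46357138, -0.22975474,  0.26244325]), np.float64(0.4593119793642701))
```

```bash
cat > trk.py <<'E'
from h import *
from scipy.ndimage import map_coordinates
REF={"case":[.541,-.002,np.radians(-4.45)],"coral":[.549,.0055,np.radians(-5.5)],"yellow":[.4665,-.228,np.radians(13.8)]}
def pts(k):
    hx,hy,za,zb=G[k];m=.006 if k!="case" else .010
    X,Y=np.meshgrid(np.arange(-hx-m,hx+m,.003),np.arange(-hy-m,hy+m,.003))
    lid=np.c_[X.ravel(),Y.ravel(),np.full(X.size,zb)]
    if k=="case": lid=lid[~((abs(lid[:,0])<.06)&(abs(lid[:,1])<.075))]
    Y,Z=np.meshgrid(np.arange(-hy,hy,.003),np.arange(za+.004,zb,.003))
    return lid,np.c_[np.full(Y.size,hx),Y.ravel(),Z.ravel()]
def samp(im,P,c):
    q=proj(P,c);return np.stack([map_coordinates(im[...,i],[q[:,1],q[:,0]],order=1,mode="nearest") for i in range(3)],1)
def track(k,new,p0):
    lid,far=pts(k);b=lambda im,s:cv2.GaussianBlur(im,(0,0),s).astype(float)
    p=np.array(p0,float);ref={"top":cv2.imread("pics/t0.png"),"scene":cv2.imread("pics/s0.png")}
    for s in(5,2.5,1.2):
        data=[]
        for n,im in new.items():
            L=lid if n=="top" else np.vstack([lid,far]);c=manip.calibration(n)
            data.append((c,L,samp(b(ref[n],s),loc(REF[k],L),c),b(im,s)))
        f=lambda p:np.concatenate([((samp(I,loc(p,L),c)-r)/12).ravel() for c,L,r,I in data])
        r=least_squares(f,p,loss="cauchy",x_scale=[.01,.01,.05],diff_step=1e-3 if False else None,method="trf")
        p=r.x
    return p,np.median(abs(r.fun))*12
TY=np.radians(-2.5)
def report(p0,cams=("top","scene"),save=None):
    new={n:manip.camera(n) for n in cams}
    if save:
        for n in new: cv2.imwrite(f"pics/{save}_{n}.png",new[n])
    p,e=track("case",new,p0);q=loc(p,box(.067,.1,0))*1000
    print("case",(p[:2]*1e3).round(1),"yaw %.2f"%np.degrees(p[2]),"res %.1f"%e,"farL,farR,nearR,nearL",q[:,:2].round(0).tolist(),"gaps L,R",[round(716.5-np.tan(TY)*q[i,1]-q[i,0],1) for i in(0,1)],"leadL %.1f"%(200*np.sin(TY-p[2])))
    a=p[2];rc=REF["case"];Rm=lambda a:np.array([[np.cos(a),-np.sin(a)],[np.sin(a),np.cos(a)]])
    rel=Rm(rc[2]).T@(np.array(REF["coral"][:2])-rc[:2]);g=p[:2]+Rm(a)@rel
    c,e=track("coral",new,[*g,a]);d=Rm(a).T@(c[:2]-p[:2])-rel
    print("coral",(c[:2]*1e3).round(1),"yaw %.2f"%np.degrees(c[2]),"res %.1f"%e,"shift in case frame",(d*1e3).round(1),"dyaw %.1f"%np.degrees(c[2]-a-REF["coral"][2]+rc[2]))
    return p,c,new
E
python3 -c "
from trk import *
st();report([.548,0,-.13],save='b')
import trk
report([.548,0,-.13],cams=('scene',))"
```

```text
t 4.62 p [476.7  95.2  64.2] xaz -2.37 z [ 0.171 -0.007 -0.985] F [-11.4   5.4  10.6] w -0.00 q [-0.94  0.09  0.63  2.17  0.01  0.74 -0.36]
case [551.1  -5.7] yaw -10.12 res 4.0 farL,farR,nearR,nearL [[635.0, 81.0], [600.0, -116.0], [468.0, -92.0], [503.0, 104.0]] gaps L,R [np.float64(85.4), np.float64(111.9)] leadL 26.5
coral [560.    0.8] yaw -11.10 res 3.9 shift in case frame [ 0.2 -0.1] dyaw 0.1
case [551.2  -5.6] yaw -10.18 res 3.9 farL,farR,nearR,nearL [[635.0, 81.0], [599.0, -116.0], [468.0, -92.0], [503.0, 105.0]] gaps L,R [np.float64(85.2), np.float64(112.0)] leadL 26.7
coral [560.2   0.9] yaw -11.19 res 4.8 shift in case frame [ 0.4 -0.1] dyaw 0.0
```

The tracker agrees between the two cameras. The left corner leads by 26.5 mm and the coral tin hasn't shifted. I'll carry on to a lead of about 40 mm.

>>> servo_tool:
  moves:
    - {"travel": [3.45, 0, 0.6], "dr": [0, 0, 0]}
    - {"travel": [3.45, 0, 0.6], "dr": [0, 0, 0]}
    - {"travel": [3.45, 0, 0.6], "dr": [0, 0, 0]}
    - {"travel": [3.45, 0, 0.6], "dr": [0, 0, 0]}

```text
clock: 5.28
position: [0.4905, 0.0951, 0.0643]
ee_rot: [0.996, -0.02, 0.086, 0.001]
ft_force: [-12.1, 8.9, 9.3]
grip_width: -0.002
```

```bash
python3 -c "
from trk import *
st();report([.554,-.006,-.24])"
```

```text
t 5.28 p [490.5  95.1  64.3] xaz -2.35 z [ 0.171 -0.006 -0.985] F [-12.1   8.9   9.3] w -0.00 q [-0.92  0.12  0.64  2.14 -0.02  0.74 -0.32]
case [558.4  -8.6] yaw -14.38 res 5.3 farL,farR,nearR,nearL [[648.0, 72.0], [598.0, -122.0], [469.0, -89.0], [518.0, 105.0]] gaps L,R [np.float64(71.5), np.float64(112.7)] leadL 41.2
coral [567.6  -2.8] yaw -15.34 res 4.9 shift in case frame [ 0.1 -0.2] dyaw 0.1
```

>>> servo_tool:
  moves:
    - {"travel": [-24, 0, -4.2], "dr": [0, 0, 0]}
    - {"travel": [-22, 0, -3.9], "dr": [0, 0, 0]}
    - {"travel": [0, 44, 0], "dr": [0, 0, 0]}
    - {"travel": [0, 44, 0], "dr": [0, 0, 0]}
    - {"travel": [0, 44, 0], "dr": [0, 0, 0]}
    - {"travel": [0, 43, 0], "dr": [0, 0, 0]}
    - {"travel": [0, 0, 0], "dr": [0, 0, 0]}

```text
clock: 6.25
position: [0.4372, -0.0829, 0.0647]
ee_rot: [0.996, -0.024, 0.087, 0.002]
ft_force: [0.3, 1.1, 0.1]
grip_width: -0.003
```

```bash
python3 -c "
from h import *
to([.454,-.080,.062])"
```

```text
t 6.25 p [437.2 -82.9  64.7] xaz -2.79 z [ 0.174 -0.009 -0.985] F [0.3 1.1 0.1] w -0.00 q [-0.78 -0.07  0.88  2.28  0.06  0.73  0.  ]
tool mm [15.9 -3.7  5.6]
```

>>> servo_tool:
  moves:
    - {"travel": [8, -2, 1.4], "dr": [0, 0, 0]}
    - {"travel": [4, -1, 0.7], "dr": [0, 0, 0]}
    - {"travel": [4, 0, 0.7], "dr": [0, 0, 0]}
    - {"travel": [4, -0.2, 0.7], "dr": [0, 0, 0]}
    - {"travel": [4, -0.2, 0.7], "dr": [0, 0, 0]}
    - {"travel": [4, -0.2, 0.7], "dr": [0, 0, 0]}
    - {"travel": [4, -0.2, 0.7], "dr": [0, 0, 0]}
    - {"travel": [4, -0.2, 0.7], "dr": [0, 0, 0]}
    - {"travel": [4, -0.2, 0.7], "dr": [0, 0, 0]}
    - {"travel": [4, -0.2, 0.7], "dr": [0, 0, 0]}
    - {"travel": [4, -0.2, 0.7], "dr": [0, 0, 0]}

```text
clock: 7.62
position: [0.4842, -0.0766, 0.0632]
ee_rot: [0.996, -0.021, 0.085, 0.002]
ft_force: [-11.2, -2.9, 5.1]
grip_width: -0.001
```

```bash
python3 -c "
from trk import *
st();report([.567,-.006,-.13])"
```

```text
t 7.62 p [484.2 -76.6  63.2] xaz -2.41 z [ 0.169 -0.008 -0.986] F [-11.2  -2.9   5.1] w -0.00 q [-0.77  0.11  0.89  2.17 -0.15  0.73  0.17]
case [577.8  -8.7] yaw -1.97 res 3.0 farL,farR,nearR,nearL [[648.0, 89.0], [641.0, -111.0], [507.0, -106.0], [514.0, 94.0]] gaps L,R [np.float64(72.2), np.float64(70.3)] leadL -1.9
coral [ 5.851e+02 -4.000e-01] yaw -3.26 res 4.1 shift in case frame [-0.4  0.5] dyaw -0.2
```

>>> servo_tool:
  moves:
    - {"travel": [4, 0.2, 0.7], "dr": [0, 0, 0]}
    - {"travel": [4, 0.2, 0.7], "dr": [0, 0, 0]}
    - {"travel": [4, 0.2, 0.7], "dr": [0, 0, 0]}
    - {"travel": [4, 0.2, 0.7], "dr": [0, 0, 0]}
    - {"travel": [4, 0.2, 0.7], "dr": [0, 0, 0]}
    - {"travel": [4, 0.2, 0.7], "dr": [0, 0, 0]}
    - {"travel": [4, 0.2, 0.7], "dr": [0, 0, 0]}

```text
clock: 8.6
position: [0.5125, -0.0799, 0.0633]
ee_rot: [0.996, -0.021, 0.085, 0.002]
ft_force: [-14.2, -6.5, 8.8]
grip_width: -0.003
```

```bash
python3 -c "
from trk import *
st();report([.593,-.006,.1])"
```

```text
t 8.60 p [512.5 -79.9  63.3] xaz -2.44 z [ 0.169 -0.008 -0.986] F [-14.2  -6.5   8.8] w -0.00 q [-0.72  0.2   0.87  2.11 -0.25  0.75  0.25]
case [597.   -4.9] yaw 5.92 res 3.8 farL,farR,nearR,nearL [[653.0, 101.0], [674.0, -97.0], [541.0, -111.0], [520.0, 88.0]] gaps L,R [np.float64(67.6), np.float64(38.3)] leadL -29.3
coral [602.9   4.6] yaw 4.54 res 5.2 shift in case frame [-0.5  0.8] dyaw -0.3
```

>>> servo_tool:
  moves:
    - {"travel": [-12, 0, -2.1], "dr": [0, 0, 0]}
    - {"travel": [0, 20, 0], "dr": [0, 0, 0]}
    - {"travel": [8, 0, 1.4], "dr": [0, 0, 0]}
    - {"travel": [5, 0, 0.9], "dr": [0, 0, 0]}
    - {"travel": [4, 0, 0.7], "dr": [0, 0, 0]}
    - {"travel": [2.5, 0, 0.4], "dr": [0, 0, 0]}

```text
clock: 9.45
position: [0.5197, -0.0999, 0.0638]
ee_rot: [0.996, -0.021, 0.085, 0.002]
ft_force: [-13.2, -3.9, 11.0]
grip_width: -0.001
```

```bash
python3 -c "
from trk import *
st();report([.6,-.006,.13])"
```

```text
t 9.45 p [519.7 -99.9  63.8] xaz -2.46 z [ 0.17  -0.007 -0.985] F [-13.2  -3.9  11. ] w -0.00 q [-0.67  0.23  0.86  2.08 -0.29  0.76  0.32]
case [599.   -4.4] yaw 7.61 res 4.3 farL,farR,nearR,nearL [[652.0, 104.0], [679.0, -95.0], [546.0, -112.0], [519.0, 86.0]] gaps L,R [np.float64(68.9), np.float64(33.7)] leadL -35.1
coral [605.    4.8] yaw 6.33 res 5.2 shift in case frame [-0.2  0.3] dyaw -0.2
```

>>> servo_tool:
  moves:
    - {"travel": [-27, 0, -4.8], "dr": [0, 0, 0]}
    - {"travel": [-27, 0, -4.8], "dr": [0, 0, 0]}
    - {"travel": [0, -44, 0], "dr": [0, 0, 0]}
    - {"travel": [0, -44, 0], "dr": [0, 0, 0]}
    - {"travel": [0, -44, 0], "dr": [0, 0, 0]}
    - {"travel": [0, -46, 0], "dr": [0, 0, 0]}
    - {"travel": [0, 0, 0], "dr": [0, 0, 0]}

```text
clock: 10.42
position: [0.4739, 0.0844, 0.0646]
ee_rot: [0.996, -0.018, 0.087, 0.002]
ft_force: [-0.8, -0.3, -0.1]
grip_width: 0.002
```

>>> servo_tool:
  moves:
    - {"travel": [8, 0, 1.4], "dr": [0, 0, 0]}
    - {"travel": [8, 0, 1.4], "dr": [0, 0, 0]}
    - {"travel": [5, 0, 0.9], "dr": [0, 0, 0]}
    - {"travel": [4, -1, 0.7], "dr": [0, 0, 0]}
    - {"travel": [4, -1, 0.7], "dr": [0, 0, 0]}
    - {"travel": [4, -1, 0.7], "dr": [0, 0, 0]}
    - {"travel": [4, -1, 0.7], "dr": [0, 0, 0]}
    - {"travel": [4, -1, 0.7], "dr": [0, 0, 0]}
    - {"travel": [4, -1, 0.7], "dr": [0, 0, 0]}
    - {"travel": [4, -1, 0.7], "dr": [0, 0, 0]}
    - {"travel": [4, -1, 0.7], "dr": [0, 0, 0]}

```text
clock: 11.8
position: [0.5261, 0.086, 0.0638]
ee_rot: [0.996, -0.021, 0.085, 0.002]
ft_force: [-12.1, 2.2, 7.2]
grip_width: 0.002
```

```bash
python3 -c "
from trk import *
st();report([.61,-.006,0])"
```

```text
t 11.80 p [526.1  86.   63.8] xaz -2.46 z [ 0.169 -0.007 -0.986] F [-12.1   2.2   7.2] w 0.00 q [-0.95  0.22  0.73  2.06 -0.15  0.75 -0.18]
case [612.9  -6.7] yaw -2.64 res 3.8 farL,farR,nearR,nearL [[684.0, 90.0], [675.0, -110.0], [541.0, -103.0], [551.0, 96.0]] gaps L,R [np.float64(36.0), np.float64(36.5)] leadL 0.5
coral [620.4   1.2] yaw -3.86 res 5.6 shift in case frame [-0.2  0.1] dyaw -0.2
```

>>> servo_tool:
  moves:
    - {"travel": [4, -1, 0.7], "dr": [0, 0, 0]}
    - {"travel": [4, -1, 0.7], "dr": [0, 0, 0]}
    - {"travel": [4, -1, 0.7], "dr": [0, 0, 0]}
    - {"travel": [4, -1, 0.7], "dr": [0, 0, 0]}
    - {"travel": [4, -1, 0.7], "dr": [0, 0, 0]}
    - {"travel": [4, -1, 0.7], "dr": [0, 0, 0]}
    - {"travel": [4, -1, 0.7], "dr": [0, 0, 0]}
    - {"travel": [3, -1, 0.5], "dr": [0, 0, 0]}

```text
clock: 12.9
position: [0.5581, 0.093, 0.064]
ee_rot: [0.996, -0.021, 0.085, 0.001]
ft_force: [-11.8, 3.3, 7.1]
grip_width: 0.001
```

```bash
python3 -c "
from trk import *
st();report([.626,-.008,-.2])"
```

```text
t 12.90 p [558.1  93.   64. ] xaz -2.45 z [ 0.17  -0.007 -0.985] F [-11.8   3.3   7.1] w 0.00 q [-0.9   0.3   0.71  1.98 -0.22  0.77 -0.13]
case [628.8  -9.6] yaw -12.92 res 6.6 farL,farR,nearR,nearL [[716.0, 73.0], [672.0, -122.0], [541.0, -92.0], [586.0, 103.0]] gaps L,R [np.float64(3.2), np.float64(39.4)] leadL 36.2
coral [637.7  -3.4] yaw -14.06 res 6.3 shift in case frame [-0.1 -0.1] dyaw -0.1
```

>>> servo_tool:
  moves:
    - {"travel": [-27, 0, -4.8], "dr": [0, 0, 0]}
    - {"travel": [-27, 0, -4.8], "dr": [0, 0, 0]}
    - {"travel": [0, 43, 0], "dr": [0, 0, 0]}
    - {"travel": [0, 43, 0], "dr": [0, 0, 0]}
    - {"travel": [0, 43, 0], "dr": [0, 0, 0]}
    - {"travel": [0, 45, 0], "dr": [0, 0, 0]}
    - {"travel": [0, 0, 0], "dr": [0, 0, 0]}

```text
clock: 13.88
position: [0.4968, -0.0831, 0.0648]
ee_rot: [0.996, -0.025, 0.087, 0.002]
ft_force: [0.8, 1.6, 0.5]
grip_width: -0.002
```

>>> servo_tool:
  moves:
    - {"travel": [8, 0, 1.4], "dr": [0, 0, 0]}
    - {"travel": [8, 0, 1.4], "dr": [0, 0, 0]}
    - {"travel": [4, 0, 0.7], "dr": [0, 0, 0]}
    - {"travel": [4, 0, 0.7], "dr": [0, 0, 0]}
    - {"travel": [4, 0, 0.7], "dr": [0, 0, 0]}
    - {"travel": [4, 0, 0.7], "dr": [0, 0, 0]}
    - {"travel": [4, 0, 0.7], "dr": [0, 0, 0]}
    - {"travel": [4, 0, 0.7], "dr": [0, 0, 0]}
    - {"travel": [4, 0, 0.7], "dr": [0, 0, 0]}

```text
clock: 15.0
position: [0.5399, -0.0818, 0.0637]
ee_rot: [0.996, -0.022, 0.085, 0.002]
ft_force: [-10.2, -2.3, 3.6]
grip_width: -0.001
```

```bash
python3 -c "
from trk import *
st();report([.635,-.008,-.12])"
```

```text
t 15.00 p [539.9 -81.8  63.7] xaz -2.53 z [ 0.169 -0.008 -0.986] F [-10.2  -2.3   3.6] w -0.00 q [-0.66  0.27  0.82  2.04 -0.31  0.77  0.29]
case [639.5  -8.2] yaw -6.13 res 5.1 farL,farR,nearR,nearL [[717.0, 84.0], [695.0, -115.0], [562.0, -100.0], [584.0, 98.0]] gaps L,R [np.float64(3.4), np.float64(16.1)] leadL 12.7
coral [ 6.477e+02 -4.000e-01] yaw -7.54 res 5.1 shift in case frame [-0.1  0.5] dyaw -0.4
```

>>> servo_tool:
  moves:
    - {"travel": [3, 0, 0.5], "dr": [0, 0, 0]}
    - {"travel": [3, 0, 0.5], "dr": [0, 0, 0]}
    - {"travel": [3, 0, 0.5], "dr": [0, 0, 0]}
    - {"travel": [2.5, 0, 0.4], "dr": [0, 0, 0]}

```text
clock: 15.6
position: [0.5515, -0.0824, 0.0639]
ee_rot: [0.996, -0.022, 0.085, 0.002]
ft_force: [-11.6, -4.6, 4.8]
grip_width: 0.001
```

```bash
python3 -c "
from trk import *
st();report([.645,-.008,-.05])"
```

```text
t 15.60 p [551.5 -82.4  63.9] xaz -2.54 z [ 0.169 -0.008 -0.986] F [-11.6  -4.6   4.8] w 0.00 q [-0.64  0.3   0.8   2.01 -0.33  0.77  0.3 ]
case [645.1  -7.5] yaw -2.49 res 6.3 farL,farR,nearR,nearL [[716.0, 89.0], [708.0, -110.0], [574.0, -105.0], [583.0, 95.0]] gaps L,R [np.float64(4.0), np.float64(3.9)] leadL -0.0
coral [652.8   0.8] yaw -3.78 res 5.0 shift in case frame [-0.1  0.5] dyaw -0.2
```

>>> servo_tool:
  moves:
    - {"travel": [1.5, 0, 0.26], "dr": [0, 0, 0]}
    - {"travel": [1.5, 0, 0.26], "dr": [0, 0, 0]}

```text
clock: 15.95
position: [0.5544, -0.0824, 0.064]
ee_rot: [0.996, -0.022, 0.085, 0.002]
ft_force: [-13.1, -3.1, 7.2]
grip_width: 0.001
```

>>> servo_tool:
  moves:
    - {"travel": [1, 0, 0.17], "dr": [0, 0, 0]}

```text
clock: 16.08
position: [0.5555, -0.0824, 0.064]
ee_rot: [0.996, -0.022, 0.085, 0.002]
ft_force: [-11.5, -2.9, 8.4]
grip_width: -0.001
```

>>> servo_tool:
  moves:
    - {"travel": [1, 0, 0.17], "dr": [0, 0, 0]}

```text
clock: 16.2
position: [0.5559, -0.0825, 0.0639]
ee_rot: [0.996, -0.022, 0.084, 0.002]
ft_force: [-21.0, -2.6, 14.9]
grip_width: -0.004
```

The force rose to 21 N, so the right side has reached the rail. Now I seat the left corner.

>>> servo_tool:
  moves:
    - {"travel": [-15, 0, -2.6], "dr": [0, 0, 0]}
    - {"travel": [-12, 0, -2.1], "dr": [0, 0, 0]}
    - {"travel": [0, -43, 0], "dr": [0, 0, 0]}
    - {"travel": [0, -43, 0], "dr": [0, 0, 0]}
    - {"travel": [0, -43, 0], "dr": [0, 0, 0]}
    - {"travel": [0, -39, 0], "dr": [0, 0, 0]}
    - {"travel": [0, 0, 0], "dr": [0, 0, 0]}

```text
clock: 17.08
position: [0.5382, 0.0912, 0.0648]
ee_rot: [0.996, -0.018, 0.087, 0.001]
ft_force: [-0.5, -0.5, -0.1]
grip_width: -0.001
```

>>> servo_tool:
  moves:
    - {"travel": [8, 0, 1.4], "dr": [0, 0, 0]}
    - {"travel": [7, 0, 1.2], "dr": [0, 0, 0]}
    - {"travel": [4, 0, 0.7], "dr": [0, 0, 0]}

```text
clock: 17.45
position: [0.5584, 0.0853, 0.065]
ee_rot: [0.996, -0.022, 0.087, 0.002]
ft_force: [0.4, -1.0, -0.3]
grip_width: 0.004
```

```bash
python3 -c "
from trk import *
st();report([.648,-.008,-.03])"
```

```text
t 17.45 p [558.4  85.3  65. ] xaz -2.57 z [ 0.174 -0.008 -0.985] F [ 0.4 -1.  -0.3] w 0.00 q [-0.94  0.31  0.77  1.99 -0.24  0.77 -0.1 ]
case [647.4  -7.1] yaw -1.09 res 7.9 farL,farR,nearR,nearL [[716.0, 92.0], [712.0, -108.0], [578.0, -106.0], [582.0, 94.0]] gaps L,R [np.float64(4.2), np.float64(-0.7)] leadL -4.9
coral [655.1   0.7] yaw -2.36 res 6.1 shift in case frame [ 0.2 -0.1] dyaw -0.2
```

>>> servo_tool:
  moves:
    - {"travel": [3, 0, 0.5], "dr": [0, 0, 0]}
    - {"travel": [2, 0, 0.35], "dr": [0, 0, 0]}

```text
clock: 17.8
position: [0.5611, 0.0865, 0.0644]
ee_rot: [0.996, -0.021, 0.085, 0.002]
ft_force: [-13.4, 2.1, 10.3]
grip_width: 0.002
```

>>> servo_tool:
  moves:
    - {"travel": [1.5, 0, 0.26], "dr": [0, 0, 0]}

```text
clock: 17.92
position: [0.5625, 0.0869, 0.0644]
ee_rot: [0.996, -0.021, 0.085, 0.001]
ft_force: [-12.2, 3.5, 9.0]
grip_width: -0.001
```

>>> servo_tool:
  moves:
    - {"travel": [1, 0, 0.17], "dr": [0, 0, 0]}

```text
clock: 18.05
position: [0.5634, 0.0872, 0.0644]
ee_rot: [0.996, -0.021, 0.085, 0.001]
ft_force: [-13.9, 4.4, 8.7]
grip_width: -0.0
```

>>> servo_tool:
  moves:
    - {"travel": [1, 0, 0.17], "dr": [0, 0, 0]}

```text
clock: 18.18
position: [0.5641, 0.0873, 0.0644]
ee_rot: [0.996, -0.021, 0.085, 0.001]
ft_force: [-20.1, 3.5, 15.2]
grip_width: -0.002
```

>>> servo_tool:
  moves:
    - {"travel": [0.7, 0, 0.1], "dr": [0, 0, 0]}

```text
clock: 18.3
position: [0.5641, 0.0873, 0.0643]
ee_rot: [0.996, -0.021, 0.084, 0.001]
ft_force: [-24.3, 4.2, 19.2]
grip_width: 0.001
```

```bash
python3 -c "
from trk import *
st();report([.648,-.008,-.03])"
```

```text
t 18.30 p [564.1  87.3  64.3] xaz -2.41 z [ 0.167 -0.006 -0.986] F [-24.3   4.2  19.2] w 0.00 q [-0.92  0.33  0.76  1.97 -0.26  0.78 -0.08]
case [649.7  -7.2] yaw -2.87 res 8.4 farL,farR,nearR,nearL [[722.0, 89.0], [712.0, -110.0], [578.0, -104.0], [588.0, 96.0]] gaps L,R [np.float64(-1.2), np.float64(0.1)] leadL 1.3
coral [6.575e+02 3.000e-01] yaw -3.98 res 6.3 shift in case frame [ 0.  -0.2] dyaw -0.1
```

Left is seated too, and the rail stopped it. A quick re-press on the right checks that it's flush.

>>> servo_tool:
  moves:
    - {"travel": [-15, 0, -2.6], "dr": [0, 0, 0]}
    - {"travel": [-5, 0, -0.9], "dr": [0, 0, 0]}
    - {"travel": [0, 43, 0], "dr": [0, 0, 0]}
    - {"travel": [0, 43, 0], "dr": [0, 0, 0]}
    - {"travel": [0, 43, 0], "dr": [0, 0, 0]}
    - {"travel": [0, 45, 0], "dr": [0, 0, 0]}
    - {"travel": [0, 0, 0], "dr": [0, 0, 0]}
    - {"travel": [8, 0, 1.4], "dr": [0, 0, 0]}
    - {"travel": [6, 0, 1], "dr": [0, 0, 0]}

```text
clock: 19.52
position: [0.5543, -0.086, 0.065]
ee_rot: [0.996, -0.02, 0.087, 0.002]
ft_force: [0.2, 0.2, 0.5]
grip_width: -0.003
```

>>> servo_tool:
  moves:
    - {"travel": [2, 0, 0.35], "dr": [0, 0, 0]}

```text
clock: 19.65
position: [0.5558, -0.0864, 0.0648]
ee_rot: [0.996, -0.02, 0.087, 0.002]
ft_force: [-6.5, 3.0, 5.8]
grip_width: -0.001
```

>>> servo_tool:
  moves:
    - {"travel": [1.5, 0, 0.26], "dr": [0, 0, 0]}

```text
clock: 19.77
position: [0.5563, -0.0866, 0.0647]
ee_rot: [0.996, -0.021, 0.086, 0.001]
ft_force: [-10.2, 2.2, 9.6]
grip_width: -0.002
```

>>> servo_tool:
  moves:
    - {"travel": [1, 0, 0.17], "dr": [0, 0, 0]}

```text
clock: 19.9
position: [0.5565, -0.0866, 0.0646]
ee_rot: [0.996, -0.021, 0.085, 0.001]
ft_force: [-18.5, 5.0, 17.1]
grip_width: -0.002
```

>>> servo_tool:
  moves:
    - {"travel": [1, 0, 0.17], "dr": [0, 0, 0]}

```text
clock: 20.02
position: [0.5566, -0.0866, 0.0645]
ee_rot: [0.996, -0.021, 0.084, 0.001]
ft_force: [-27.0, 5.9, 25.7]
grip_width: -0.001
```

```bash
python3 -c "
from trk import *
st();report([.648,-.008,-.03])"
```

```text
t 20.02 p [556.6 -86.6  64.5] xaz -2.43 z [ 0.168 -0.005 -0.986] F [-27.    5.9  25.7] w -0.00 q [-0.62  0.31  0.8   1.99 -0.34  0.78  0.32]
case [649.9  -7.5] yaw -2.60 res 7.9 farL,farR,nearR,nearL [[721.0, 89.0], [712.0, -110.0], [578.0, -104.0], [587.0, 95.0]] gaps L,R [np.float64(-1.0), np.float64(-0.6)] leadL 0.3
coral [657.5   0.7] yaw -3.80 res 5.0 shift in case frame [-0.2  0.5] dyaw -0.2
```

The case is flush: both sides are stiff against the rail and the coral tin hasn't moved. Now the yellow tin: back off, rise, level the tool and open.

>>> servo_tool:
  moves:
    - {"travel": [-30, 0, -5.2], "dr": [0, 0, 0]}
    - {"travel": [-20, 0, -3.5], "dr": [0, 0, 0]}
    - {"travel": [0, 0, -50], "dr": [0, 0, 0]}
    - {"travel": [0, 0, -50], "dr": [0, -5, 0]}
    - {"travel": [0, 0, -40], "dr": [0, -5, 0]}
    - {"travel": [-10, 35, 0], "dr": [0, 0, -5.5]}
    - {"travel": [0, 35, 0], "dr": [0, 0, -5.5]}
    - {"travel": [0, 35, 0], "dr": [0, 0, -5]}
    - {"travel": [0, 35, 0], "dr": [0, 0, 0]}
    - {"travel": [0, 0, 0], "dr": [0, 0, 0]}
  claw: 0

```text
clock: 21.38
position: [0.4909, -0.2252, 0.2031]
ee_rot: [0.993, 0.116, -0.001, 0.001]
ft_force: [-0.7, 0.1, -0.2]
grip_width: 1.001
```

```bash
python3 -c "
from h import *
to([.4665,-.228,.2])
c=manip.calibration('wrist');im=manip.camera('wrist');cv2.imwrite('pics/w1.png',im)
np.save('w1.npy',c,allow_pickle=True)
print(proj(loc([.4665,-.228,np.radians(13.8)],box(.031,.055,.052)),c).round(0).tolist())
"
```

```text
t 21.38 p [ 490.9 -225.2  203.1] xaz 13.34 z [-0.001 -0.002 -1.   ] F [-0.7  0.1 -0.2] w 1.00 q [-0.54  0.24  1.02  1.77 -0.21  1.25  0.77]
tool mm [-24.4  -2.9   3.1]
[[291.0, 120.0], [291.0, 245.0], [223.0, 245.0], [216.0, 121.0]]
```

View pics/w1.png

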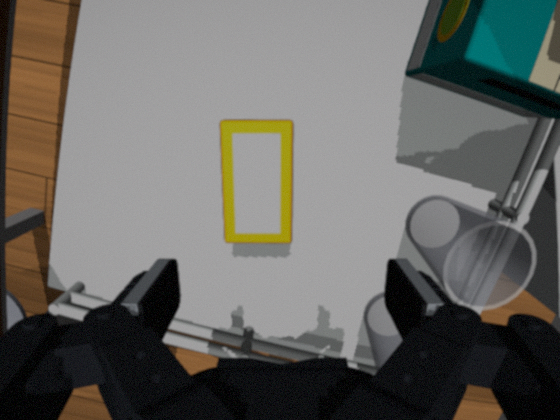

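The wrist view shows the yellow lid with corners at (293,120), (292,243), (225,243) and (220,120), within a few pixels of what I predicted.

```bash
python3 -c "
from h import *
c=np.load('w1.npy',allow_pickle=True).item()
x,r=fit([(c,box(.031,.055,.052),[(293,120),(292,243.5),(224.5,243.5),(220,120)])],[.4665,-.228,.24]);print(x,np.degrees(x[2]),r.tolist())
to([x[0],x[1],.2]);to([x[0],x[1],.015])"
```

```text
[ 0.46812417 -0.2266652   0.23044369] 13.203450857228283 [[0.8, -0.3], [0.4, 0.6], [-0.3, 0.2], [-1.0, -0.3]]
t 21.43 p [ 490.9 -223.6  202.9] xaz 13.42 z [-0.001 -0.001 -1.   ] F [0. 1. 1.] w 1.00 q [-0.54  0.24  1.02  1.77 -0.21  1.25  0.77]
tool mm [-22.9  -2.4   3. ]
t 21.43 p [ 490.9 -223.6  202.9] xaz 13.42 z [-0.001 -0.001 -1.   ] F [0. 1. 1.] w 1.00 q [-0.54  0.24  1.02  1.77 -0.21  1.25  0.77]
tool mm [-22.7  -2.5 188. ]
```

>>> servo_tool:
  moves:
    - {"travel": [-23, -2.5, 0], "dr": [0, 0, 0]}
    - {"travel": [0, 0, 40], "dr": [0, 0, 0]}
    - {"travel": [0, 0, 40], "dr": [0, 0, 0]}
    - {"travel": [0, 0, 40], "dr": [0, 0, 0]}
    - {"travel": [0, 0, 40], "dr": [0, 0, 0]}
    - {"travel": [0, 0, 20], "dr": [0, 0, 0]}
    - {"travel": [0, 0, 12], "dr": [0, 0, 0]}
    - {"travel": [0, 0, 0], "dr": [0, 0, 0]}

```text
clock: 22.42
position: [0.4684, -0.2256, 0.0114]
ee_rot: [0.993, 0.118, 0.0, -0.0]
ft_force: [-0.8, 0.1, 0.0]
grip_width: 0.998
```

>>> servo_tool:
  moves:
    - {"travel": [0, 0, 0], "dr": [0, 0, 0]}
    - {"travel": [0, 0, 0], "dr": [0, 0, 0]}
    - {"travel": [0, 0, 0], "dr": [0, 0, 0]}
    - {"travel": [0, 0, 0], "dr": [0, 0, 0]}
    - {"travel": [0, 0, 0], "dr": [0, 0, 0]}
  claw: 1
  squeeze: 35

```text
clock: 23.05
position: [0.4691, -0.226, 0.0123]
ee_rot: [0.993, 0.118, 0.001, 0.0]
ft_force: [0.2, 0.5, 7.9]
grip_width: 0.719
```

The grip closed to 61 mm, which matches the tin's 62 mm side. Lift, turn to match the coral tin's yaw, and hover to its right for a look.

>>> servo_tool:
  moves:
    - {"travel": [0, 0, -20], "dr": [0, 0, 0]}
    - {"travel": [0, 0, -40], "dr": [0, 0, 0]}
    - {"travel": [0, 0, -50], "dr": [0, 0, 0]}
    - {"travel": [0, 0, -50], "dr": [0, 0, 8.4]}
    - {"travel": [0, 0, -50], "dr": [0, 0, 8.4]}
    - {"travel": [0, 0, -30], "dr": [0, 0, 0]}
    - {"travel": [41, -31, 0], "dr": [0, 0, 0]}
    - {"travel": [41, -31, 0], "dr": [0, 0, 0]}
    - {"travel": [41, -31, 0], "dr": [0, 0, 0]}
    - {"travel": [41, -31, 0], "dr": [0, 0, 0]}
    - {"travel": [0, 0, 0], "dr": [0, 0, 0]}
    - {"travel": [0, 0, 0], "dr": [0, 0, 0]}

```text
clock: 24.55
position: [0.6384, -0.1121, 0.2521]
ee_rot: [1.0, -0.029, -0.0, 0.001]
ft_force: [-0.7, -0.5, -0.8]
grip_width: 0.72
```

```bash
python3 -c "
from trk import *
st();c=manip.calibration('wrist');im=manip.camera('wrist');cv2.imwrite('pics/w2.png',im);np.save('w2.npy',c,allow_pickle=True)
print(proj(loc([.6565,0.0005,np.radians(-3.8)],box(.031,.055,.170)),c).round(0).tolist())
report([.648,-.008,-.03],save='d')"
```

```text
t 24.55 p [ 638.4 -112.1  252.1] xaz -3.33 z [-0.    -0.001 -1.   ] F [-0.7 -0.5 -0.8] w 0.72 q [-0.57  0.53  1.    1.4  -0.44  1.45  0.36]
[[358.0, -66.0], [350.0, 124.0], [252.0, 123.0], [251.0, -68.0]]
case [649.6  -7.2] yaw -2.56 res 9.7 farL,farR,nearR,nearL [[721.0, 90.0], [712.0, -110.0], [578.0, -104.0], [587.0, 96.0]] gaps L,R [np.float64(-0.6), np.float64(-0.4)] leadL 0.2
coral [6.575e+02 5.000e-01] yaw -3.10 res 6.2 shift in case frame [ 0.1 -0. ] dyaw 0.5
```

View pics/w2.png

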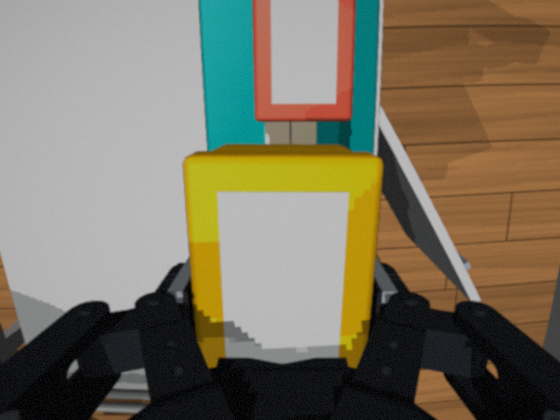

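The wrist view shows the coral lid's right-hand end at row 120, columns 257–351. The held yellow lid has corners near (186,157) and (382,157). I'll take the edges numerically.

```bash
python3 -c "
from h import *
c=np.load('w2.npy',allow_pickle=True).item();im=cv2.imread('pics/w2.png')
h=cv2.cvtColor(im,cv2.COLOR_BGR2HSV);S=h[...,1].astype(int)
print('row60 hsv',h[60,246:262].tolist());print(h[60,344:366].tolist())
m=cv2.inRange(h,(0,110,120),(9,255,255))>0
E=lambda row,mm,lo,hi:(lo+np.flatnonzero(mm[row,lo:hi])[[0,-1]]).tolist()
print('coral',[(r,E(r,m,235,375)) for r in(5,30,60,90,110)],[(u,np.flatnonzero(m[60:145,u])[-1]+60) for u in(265,285,305,325,345)])
y=cv2.inRange(h,(20,120,60),(34,255,255))>0
print('yel',[(r,E(r,y,170,400)) for r in(160,165,170,190,210,230,250)],[(u,np.flatnonzero(y[130:200,u])[0]+130) for u in(200,230,260,300,340,370)])
print(h[140:170,285,1:].tolist());print(h[140:170,200,1:].tolist())
"
```

```text
row60 hsv [[90, 215, 154], [90, 235, 153], [90, 220, 154], [90, 223, 153], [90, 240, 152], [90, 241, 148], [90, 171, 142], [84, 42, 116], [4, 130, 147], [4, 175, 178], [5, 167, 185], [6, 154, 187], [6, 145, 190], [6, 143, 184], [6, 142, 185], [6, 143, 185]]
[[6, 160, 185], [6, 156, 185], [5, 156, 185], [6, 161, 184], [5, 157, 185], [6, 159, 186], [6, 170, 184], [4, 177, 177], [4, 173, 156], [3, 100, 120], [89, 94, 103], [90, 200, 121], [90, 255, 122], [91, 251, 124], [90, 243, 123], [90, 232, 123], [90, 251, 122], [90, 251, 122], [90, 255, 119], [90, 255, 121], [90, 255, 120], [90, 238, 123]]
coral [(5, [253, 354]), (30, [254, 353]), (60, [254, 352]), (90, [255, 351]), (110, [255, 351])] [(265, np.int64(120)), (285, np.int64(120)), (305, np.int64(119)), (325, np.int64(119)), (345, np.int64(119))]
yel [(160, [185, 382]), (165, [183, 382]), (170, [184, 382]), (190, [185, 381]), (210, [187, 378]), (230, [188, 377]), (250, [190, 375])] [(200, np.int64(153)), (230, np.int64(145)), (260, np.int64(145)), (300, np.int64(145)), (340, np.int64(145)), (370, np.int64(154))]
[[51, 135], [50, 133], [61, 134], [76, 127], [130, 114], [190, 114], [235, 115], [250, 113], [231, 117], [249, 118], [251, 114], [248, 114], [246, 111], [255, 120], [241, 132], [242, 153], [245, 171], [236, 184], [247, 187], [237, 187], [235, 189], [239, 186], [233, 187], [231, 188], [240, 183], [225, 186], [232, 185], [237, 183], [221, 185], [213, 187]]
[[1, 186], [4, 188], [0, 185], [3, 187], [1, 185], [1, 184], [3, 188], [1, 184], [3, 186], [1, 182], [18, 170], [63, 137], [163, 117], [255, 118], [249, 132], [232, 153], [252, 172], [248, 184], [243, 187], [241, 186], [243, 185], [228, 186], [223, 186], [220, 187], [218, 186], [216, 185], [214, 186], [214, 185], [212, 185], [218, 185]]
```

```bash
python3 -c "
from h import *
c=np.load('w2.npy',allow_pickle=True).item()
x=np.array([np.cos(np.radians(-3.33)),np.sin(np.radians(-3.33))]);y=np.array([x[1],-x[0]])
tcp=np.array([.6384,-.1121])
def f(px,z):
    p=(ray(px,z,c)[:,:2]-tcp)*1000;return np.c_[p@x,p@y].round(1)
print('coral L,L,R,R,end',f([(252.5,5),(254.7,110),(355,5),(351.7,110),(265,120.3),(345,119.8)],.170).tolist())
for z in(.2918,.289,.295): print('yellow',z,f([(183.5,170),(189.7,250),(382.7,170),(375.5,250),(230,155),(340,155)],z).tolist())
"
```

```text
coral L,L,R,R,end [[-18.5, -128.1], [-18.1, -66.8], [42.5, -128.5], [43.1, -67.0], [-11.7, -60.4], [39.1, -60.9]]
yellow 0.2918 [[-30.8, -49.8], [-30.8, -23.6], [29.7, -49.8], [29.4, -23.7], [-16.5, -54.3], [16.4, -54.3]]
yellow 0.289 [[-31.6, -49.3], [-31.6, -22.4], [30.5, -49.4], [30.2, -22.5], [-16.9, -53.9], [16.9, -54.0]]
yellow 0.295 [[-29.9, -50.3], [-29.9, -25.0], [28.7, -50.4], [28.5, -25.0], [-16.0, -54.7], [15.9, -54.7]]
```

Coral's centre lies 12.3 and -115.6 mm from the TCP in tool x and y. The held tin sits at (-0.6, +1.0) in the grip, and coral's yaw relative to the tool is -0.5°. I move over the coral tin and stop just above it.

>>> servo_tool:
  moves:
    - {"travel": [3, -29.2, 0], "dr": [0, 0, -0.5]}
    - {"travel": [4, -29.2, 0], "dr": [0, 0, 0]}
    - {"travel": [3.9, -29.2, 0], "dr": [0, 0, 0]}
    - {"travel": [3, -29, 0], "dr": [0, 0, 0]}
    - {"travel": [0, 0, 30], "dr": [0, 0, 0]}
    - {"travel": [0, 0, 20], "dr": [0, 0, 0]}
    - {"travel": [0, 0, 12], "dr": [0, 0, 0]}
    - {"travel": [0, 0, 0], "dr": [0, 0, 0]}
    - {"travel": [0, 0, 0], "dr": [0, 0, 0]}

```text
clock: 25.82
position: [0.6591, 0.0039, 0.1902]
ee_rot: [1.0, -0.024, 0.001, -0.0]
ft_force: [0.4, -0.9, -2.4]
grip_width: 0.722
```

```bash
python3 -c "
from trk import *
to([.6568,.0041,.182])
s=manip.camera('scene');t=manip.camera('top');cv2.imwrite('pics/e_s.png',s);cv2.imwrite('pics/e_t.png',t)
c=manip.calibration('scene');print(proj([[.657,.0026,.17]],c),proj([[.657,.0026,.17]],manip.calibration('top')))
u,v=proj([[.657,.0026,.17]],c)[0].astype(int)
cv2.imwrite('pics/e.png',cv2.resize(s[v-60:v+60,u-70:u+70],None,fx=5,fy=5,interpolation=cv2.INTER_CUBIC))"
```

```text
t 25.82 p [659.1   3.9 190.2] xaz -2.80 z [ 0.001  0.    -1.   ] F [ 0.4 -0.9 -2.4] w 0.72 q [-0.72  0.58  0.95  1.46 -0.48  1.34  0.21]
tool mm [-2.3 -0.1  8.2]
[[322.59802914 209.7826524 ]] [[255.03767945 169.14431094]]
```

View pics/e.png

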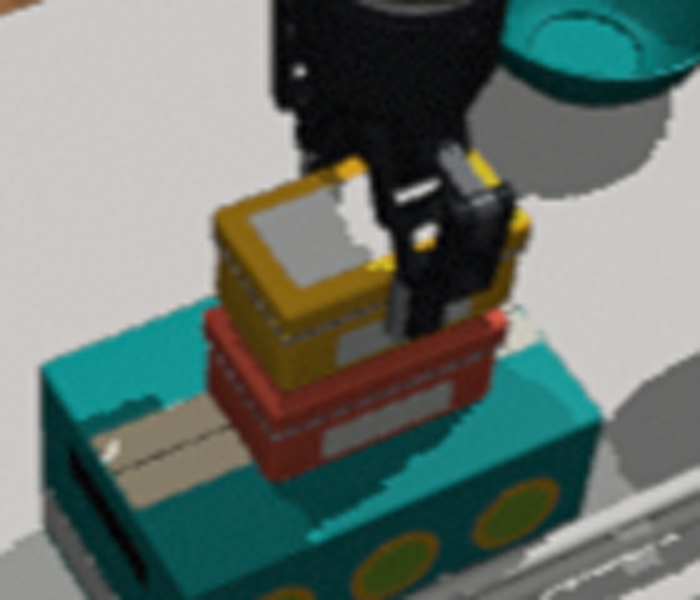

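The scene view shows the yellow tin hovering aligned over the coral tin, with a possible offset of 1–2 mm. I'll compare silhouette extents against the projection model.

```bash
python3 -c "
from trk import *
s=cv2.imread('pics/e_s.png');b=cv2.resize(s,None,fx=4,fy=4,interpolation=cv2.INTER_CUBIC);h=cv2.cvtColor(b,cv2.COLOR_BGR2HSV)
roi=np.zeros(h.shape[:2],bool);roi[4*165:4*250,4*280:4*370]=1
for k,m in (('coral',cv2.inRange(h,(0,110,40),(9,255,255))),('yel',cv2.inRange(h,(17,120,40),(34,255,255)))):
    ys,xs=np.nonzero((m>0)&roi);print(k,'cols',xs.min()/4-.375,ys[xs.argmin()]/4,xs.max()/4-.375,ys[xs.argmax()]/4,'row max',ys.max()/4-.375,xs[ys.argmax()]/4)
c=manip.calibration('scene')
for n,p,z in(('coral',[.6573,.0026],.17),('yel',[.6585,.0029],.2299)):
    P=loc([*p,np.radians(-2.8)],box(.031,.055,z)+box(.031,.055,z-.01)+box(.031,.055,z-.052));q=proj(P,c);print(n,'farL farR nearR',q[[0,1,2,5,6,9]].round(1).tolist())
"
```

```text
coral cols 292.875 211.75 352.875 213.25 row max 244.625 306.75
yel cols 294.625 192.25 362.875 246.25 row max 249.375 350.75
coral farL farR nearR [[354.1, 211.0], [306.4, 230.5], [291.3, 208.7], [306.1, 233.6], [291.1, 211.9], [304.9, 246.3]]
yel farL farR nearR [[358.5, 191.3], [308.7, 211.0], [292.8, 188.9], [308.4, 214.4], [292.6, 192.4], [307.1, 228.3]]
```

Both cameras confirm the model: yellow is about +1.2 mm in x and +0.3 mm in y relative to coral. I'll correct that and lower until contact.

>>> servo_tool:
  moves:
    - {"travel": [-1.2, 0.2, 0], "dr": [0, 0, 0]}
    - {"travel": [0, 0, 3], "dr": [0, 0, 0]}
    - {"travel": [0, 0, 2], "dr": [0, 0, 0]}
    - {"travel": [0, 0, 1], "dr": [0, 0, 0]}

```text
clock: 26.42
position: [0.6575, 0.0044, 0.183]
ee_rot: [1.0, -0.024, -0.0, -0.0]
ft_force: [-0.3, 0.7, -3.2]
grip_width: 0.724
```

>>> servo_tool:
  moves:
    - {"travel": [0, 0, 1], "dr": [0, 0, 0]}
    - {"travel": [0, 0, 0], "dr": [0, 0, 0]}

```text
clock: 26.68
position: [0.6577, 0.0043, 0.1825]
ee_rot: [1.0, -0.024, 0.0, -0.0]
ft_force: [-0.7, -0.2, 0.7]
grip_width: 0.723
```

>>> servo_tool:
  moves:
    - {"travel": [0, 0, 0.7], "dr": [0, 0, 0]}
    - {"travel": [0, 0, 0], "dr": [0, 0, 0]}

```text
clock: 26.92
position: [0.6577, 0.0043, 0.1825]
ee_rot: [1.0, -0.024, 0.0, -0.0]
ft_force: [-4.3, 1.7, 6.8]
grip_width: 0.721
```

>>> servo_tool:
  moves:
    - {"travel": [0, 0, -0.7], "dr": [0, 0, 0]}
    - {"travel": [0, 0, 0], "dr": [0, 0, 0]}

```text
clock: 27.18
position: [0.6577, 0.0043, 0.1825]
ee_rot: [1.0, -0.024, 0.0, -0.0]
ft_force: [-1.7, 1.0, 3.5]
grip_width: 0.722
```

>>> servo_tool:
  moves:
    - {"travel": [0, 0, 0], "dr": [0, 0, 0]}
    - {"travel": [0, 0, 0], "dr": [0, 0, 0]}
    - {"travel": [0, 0, 0], "dr": [0, 0, 0]}
    - {"travel": [0, 0, 0], "dr": [0, 0, 0]}
    - {"travel": [0, 0, -5], "dr": [0, 0, 0]}
    - {"travel": [0, 0, -20], "dr": [0, 0, 0]}
    - {"travel": [0, 0, -40], "dr": [0, 0, 0]}
    - {"travel": [0, 0, -40], "dr": [0, 0, 0]}
    - {"travel": [-50, 0, 0], "dr": [0, 0, 0]}
    - {"travel": [-50, 0, 0], "dr": [0, 0, 0]}
    - {"travel": [-50, 0, 0], "dr": [0, 0, 0]}
    - {"travel": [0, 0, 0], "dr": [0, 0, 0]}
  claw: 0

```text
clock: 28.68
position: [0.5138, 0.0121, 0.2914]
ee_rot: [1.0, -0.024, 0.001, -0.004]
ft_force: [-0.2, 0.8, 0.0]
grip_width: 0.997
```

```bash
python3 -c "
from trk import *
st();report([.648,-.008,-.03],save='f')
s=cv2.imread('pics/f_scene.png');t=cv2.imread('pics/f_top.png')
a=cv2.resize(s[145:285,220:420],(560,392),interpolation=cv2.INTER_CUBIC)
b=cv2.resize(t[130:270,215:300],(238,392),interpolation=cv2.INTER_CUBIC)
cv2.imwrite('pics/f.png',np.hstack([a,b]))
t0=cv2.imread('pics/t0.png')
for n,(u,v) in dict(bowl=(149,247),shaker=(150,167),t12=(362,183)).items():
  r=38;print(n,np.percentile(cv2.absdiff(t0,t)[v-r:v+r,u-r:u+r].max(2),[50,95,99]))
"
```

```text
t 28.68 p [513.8  12.1 291.4] xaz -2.73 z [ 0.003  0.009 -1.   ] F [-0.2  0.8  0. ] w 1.00 q [-1.21  0.04  1.16  1.7  -0.05  1.42 -0.09]
case [649.4  -7. ] yaw -2.39 res 8.3 farL,farR,nearR,nearL [[721.0, 90.0], [712.0, -110.0], [578.0, -104.0], [587.0, 96.0]] gaps L,R [np.float64(-0.1), np.float64(-0.5)] leadL -0.4
coral [622.   27.3] yaw -2.99 res 16.8 shift in case frame [-36.2  25. ] dyaw 0.4
bowl [ 3. 31. 33.]
shaker [ 2.  4. 16.]
t12 [ 2. 43. 80.]
```

View pics/f.png

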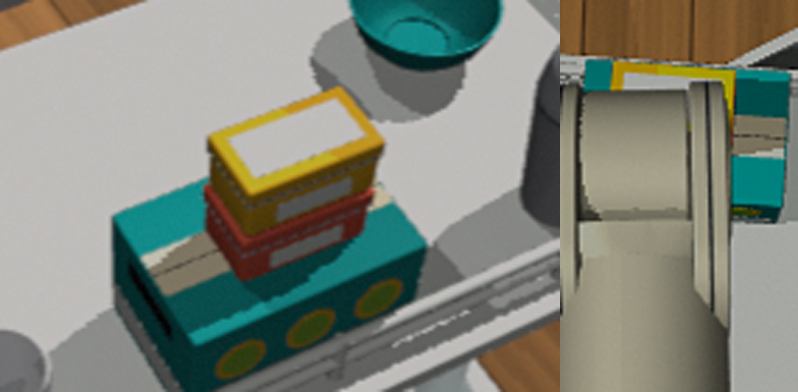

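The stack stands square (lids at about (295,140) and (295,200) in the scene crop), with the tin resting on coral and the case at the rail. Coral's tracker reading is meaningless here because yellow covers its lid. One last numeric alignment check before handing in.

```bash
python3 -c "
from trk import *
s=cv2.imread('pics/f_scene.png');b=cv2.resize(s,None,fx=4,fy=4,interpolation=cv2.INTER_CUBIC);h=cv2.cvtColor(b,cv2.COLOR_BGR2HSV)
c=manip.calibration('scene')
roi=np.zeros(h.shape[:2],bool);roi[4*170:4*246,4*280:4*362]=1
for k,m in (('coral',cv2.inRange(h,(0,110,40),(9,255,255))),('yel',cv2.inRange(h,(17,120,40),(34,255,255)))):
    n,l,sx,_=cv2.connectedComponentsWithStats(((m>0)&roi).astype(np.uint8));i=1+sx[1:,4].argmax();ys,xs=np.nonzero(l==i);print(k,'L %.2f R %.2f bottom %.2f'%(xs.min()/4-.375,xs.max()/4-.375,ys.max()/4-.375))
for n,z in(('coral',.17),('yel',.222)):
    q=proj(loc([.6573,.0026,np.radians(-2.8)],box(.031,.055,z-.005)+box(.031,.055,z-.052)),c);print(n,'model L %.2f R %.2f bottom %.2f'%(q[2,0],q[0,0],q[5,1]))
"
```

```text
coral L 292.88 R 353.12 bottom 244.62
yel L 294.12 R 356.62 bottom 228.12
coral model L 291.20 R 353.77 bottom 246.28
yel model L 292.12 R 357.14 bottom 230.46
```

```bash
python3 -c "
from trk import *
st();c=manip.calibration('wrist');im=manip.camera('wrist');np.save('w3.npy',c,allow_pickle=True);cv2.imwrite('pics/w3r.png',im)
for z in(.17,.222): print(z,proj(loc([.6573,.0026,np.radians(-2.8)],box(.031,.055,z)),c).round(1).tolist())
cv2.imwrite('pics/w3.png',cv2.resize(im[0:300,360:560],None,fx=2,fy=2,interpolation=cv2.INTER_CUBIC))"
```

```text
t 28.77 p [515.7  11.9 291. ] xaz -2.81 z [ 0.003  0.003 -1.   ] F [ 0.7  0.3 -0.2] w 1.00 q [-1.2   0.06  1.15  1.7  -0.05  1.42 -0.09]
0.17 [[505.4, 132.6], [484.4, 263.2], [414.3, 264.3], [428.7, 131.0]]
0.222 [[553.8, 138.6], [523.0, 293.4], [440.9, 295.8], [462.7, 136.3]]
```

View pics/w3.png

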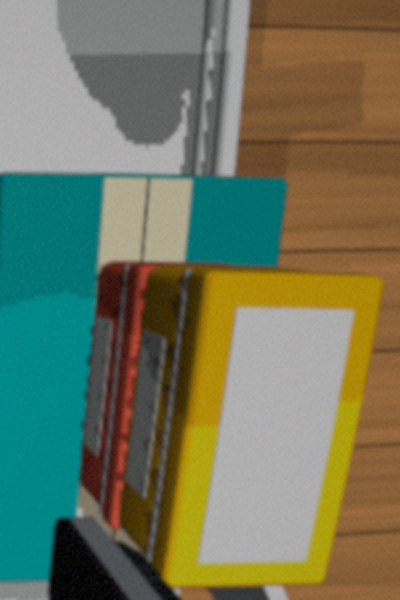

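The wrist close-up shows the two tins flush in x and within about 1 mm in y, with the gripper clear. Handing in.

```bash
python3 -c "
from workcell import manip
print(manip.hand_in())"
```

```text
the job is handed in; nothing more can be done
None
```

The case now stands square against the far rail, and the yellow tin is stacked on the coral tin and released. I handed the job in at about 29 s.

- **Walking the case:** I pushed the left corner to a lead of 41 mm, then the right to 35 mm, then the left to 36 mm. I then squared it with the right corner, with small seating pushes left and right. Pressing each corner at the end gave a stiff stop at about 25 N with no movement. Afterwards the camera fit put both far corners within about 0.5 mm of the rail, with the case within about 0.1° of the trolley's yaw, which I only know to about 0.3°.
- **Coral tin:** it shifted less than 1 mm relative to the case while it was being pushed. My camera fit put it about 8 mm off the lid's centre from the start; I put that down mostly to camera bias and didn't correct it.
- **Stacking:** the last scene and wrist pictures put the yellow tin's edges within roughly 1–2 mm of the coral tin's, at the same yaw. The row measurement in the scene picture disagreed a little, suggesting up to about 2 mm. The gripper was clear of everything at the end.
- **Checks that failed:** after stacking, the coral tracker gave a meaningless reading because the yellow tin covers the coral lid.
- **Bystanders:** nothing came near the shaker, tumblers or bowl. The before-and-after comparison showed no change at the shaker. It did show differences near the tumblers and bowl that I took to be arm shadows and didn't check further.

I viewed 11 pictures against the budget of 10.

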